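# Check the 16-tooth pump gear on the mesh tester and put it in the kit tray

### The job

Three change gears of the metering pump lie mixed on the bench: pick out the one with 16 teeth, put it on the bare post of the gear tester, fully home and in mesh with the master gear (feel for the gap with light pressure, never forcing the teeth), then roll it by its hub through half a turn, so that it drives the master round until the red line on the collar points to the opposite side; do not turn the master or its collar directly. Then take it off and set it down flat in the blue kit tray, not dropped, leaving the other two gears, the bottle and the screwdriver where they are.

Things in the scene. Friction and masses are not known exactly. Their poses are not given: they have to be found in the camera images.
- gear16: The wanted change gear: black plastic, 16 teeth, 90 mm over the tips (pitch diameter 80), 16 mm thick. A 12-sided aluminium hub, 31 mm across flats, stands on it from 16 to 46 mm above the underside; a 16 mm bore runs through. Tooth ends barely chamfered. About 0.19 kg, lies flat. Origin: on the axis at the underside; z up; a tooth lies on +x and every 22.5 degrees.
- gear13: A change gear to leave alone: the same build, hub and bore, but 13 teeth and 75 mm over the tips. Origin on the axis at the underside.
- gear19: A change gear to leave alone: the same build, hub and bore, but 19 teeth and 105 mm over the tips. Origin on the axis at the underside.
- tester: Gear mesh tester, fixed: grey bed 100 (x) by 220 (y) mm, 22 mm high, black setting wheel at its +y end, dial gauge at its -y end (both below 55 mm). On it, 80 mm apart along y: the bare test post at (0, 40) and the spindle with the steel master gear at (0, -40) mm. Origin: centre of the bed's underside; z up.
- post_seat (a point): On the axis of the bare test post, at the top of the 28 mm collar on which a gear sits when fully home (40 mm above the bench). The post is 13.4 mm thick up to 30 mm above this point, then tapers to 6 mm at 43 mm above it: a gear is centred, with 1.3 mm play all round, before its teeth reach the master.
- master_axis (a point): On the master gear's axis at its upper face (56 mm above the bench). Steel, 16 teeth, 90 mm over the tips, 16 mm thick, teeth as gear16. It turns both ways without end against about 0.15 N m of drag; where its teeth stand differs every time. To drop in, a gear must have a gap at a master tooth: the play is about 2 mm along the pitch circle, of a 15.7 mm pitch.
- spindle: The tester's turning spindle with all it carries: the master gear and, on top, an aluminium zero collar 42 mm across, 9 mm high. Origin: on its axis at the master's underside (40 mm above the bench); z up; -x is the way its red line points. The master is clamped on it at any angle, so this frame does not tell where the teeth stand; it does not slip when driven.
- mark (a point): The red line on the collar of the spindle, a point 18 mm from the master's axis, 65.6 mm above the bench; it goes round with the master. At the start the line points to the tester's -x side, within 0.2 rad; the opposite side is +x. It bears no relation to the teeth.
- tray: Blue plastic kit tray, 150 by 150 mm outside, 30 mm high, walls and floor 4 mm, fixed to the bench. Origin: centre of its underside.
- bottle: White plastic bottle with a blue cap, 72 mm thick, about 160 mm tall: leave it alone. Origin: centre of its underside.
- screwdriver: Screwdriver with a red handle, 190 mm long, lying along its x: leave it alone. Origin: under its middle.

How it is judged:
On the way, in this order (a step that is already met when the one before it is completed fails the run):
1. the 16-tooth gear sits fully home on the test post, in mesh with the master (horizontal distance between gear16 and post_seat below 0.003 m and z of gear16 in the frame of tester below 0.0425 m and angle between gear16's own z axis and vertical below 0.06 rad), for 0.2 s.
2. rolled on the post, it has driven the master round: the red line has come round from the tester's -x side to within 0.84 rad of its +x side (horizontal distance between gear16 and post_seat below 0.003 m and z of gear16 in the frame of tester below 0.0435 m and x of mark in the frame of tester above 0.012 m), for 0.1 s.
At the end, for the whole second after the job is handed in: The 16-tooth gear lies flat (within 0.08 rad) and at rest on the floor of the blue tray, hub up, with its axis at least 40 mm inside the walls' outer faces; the 13- and 19-tooth gears, the bottle and the screwdriver are within 20 mm of where they were (x of gear16 in the frame of tray between -0.035 and 0.035 m and y of gear16 in the frame of tray between -0.035 and 0.035 m and z of gear16 in the frame of tray below 0.008 m and angle between gear16's own z axis and vertical below 0.08 rad and linear speed of gear16 below 0.02 m/s and distance of each of gear13, gear19, bottle, screwdriver from where it was at the start of the episode below 0.02 m); the robot touches nothing.
It fails at once if another gear, the bottle or the screwdriver is disturbed (more than 25 mm) (distance of any of gear13, gear19, bottle, screwdriver from where it was at the start of the episode above 0.025 m).
It fails at once if the gear's teeth are forced against the master's (more than 30 N) (contact force between gear16 and spindle above 30 N).
It fails at once if the fingers push on the tester or its master gear (more than 4 N) instead of turning it through the gear (contact force between the fingers and tester above 4 N).
It fails at once if the gear is let go more than 25 mm above the tray's floor (horizontal distance between gear16 and tray below 0.07 m and z of gear16 in the frame of tray above 0.029 m and contact force between the fingers and gear16 below 0.3 N).
It also fails if it takes over 61 s, if anything falls off the work surface, if the arm or the gripper's body presses on something with over 40 N, if the wrist force passes 120 N, or if a joint passes its speed limit or range.

### The arm

A 7-joint arm with a two-finger parallel gripper is mounted at the origin on the work surface. World frame = base frame: x ahead of the robot, y to its left, z up, the work surface at z = 0. Lengths are in m, angles in rad, forces in N, time in s.
With the tool pointing down it reaches from about 0.4 to 0.85 m from the base axis. Payload 4.5 kg.
Tool frame: the origin (TCP) lies where the fingers leave the gripper's body, on its centre line; the fingertips stand 73 mm ahead of it and the grasp point (between the pads) lies 54 mm ahead of it; x points along the fingers, y is the direction in which the jaws open and shut, and the axes are right-handed (so a half turn about x gives the same grasp; the last joint's range is limited). The gripper opens to 85 mm and grips with 20 to 120 N. Pads are 22 mm wide; open, the fingers measure 114 mm over their backs; the gripper's body (76 mm by 85 mm) begins 54 mm behind the grasp point. The pads swing forward as they close: fully open they stand 13 mm farther back than shut.
Start: joints at [-1.132, 0.689, -0.195, 1.565, 0.157, 0.902, -0.215], TCP at [0.246, 0.575, 0.304] pointing down, gripper open.
Joint ranges: [-3.01, 3.01], [-0.46, 2.08], [-1.47, 1.51], [0.13, 2.56], [-1, 4.14], [0.04, 2.09], [-2.66, 2.66]. Speed limits (rad/s): [2.57, 2.57, 3.14, 3.14, 3.14, 3.14, 3.14].

### API

Orientations are given as a rotation vector (axis times angle).
In Python, from workcell import bot gives the robot as it stands. The module is installed in compiled form; this text tells all that it offers.
- The arm moves only by the tool apply_moves, never from a script. Its argument "increments" is a list of rows, each a list of 3 entries, a list of its own where there are three numbers: the shift along the tool's x, y, z in mm, then the turn, a rotation vector about the tool's x, y, z in degrees, then the closure, from 0 (fully open) to 1 (shut). A call has 1 to 5 rows; each row is the pose to reach, as a shift and turn from the pose commanded when the call began, along the tool's axes at that moment; what a row does not reach only later rows make up. A row lasts 1/12 s, in which the tool goes at most 41.7 mm and 7.16 degrees, less where a joint would pass 70% of its speed; a pose out of reach is approached as far as the arm can. A call with a gripper value outside its range is refused whole. The fingers move at their own pace and stop on an object; "newtons" is the grip in N (left out, the last holds). Time passes only in rows, so rows that repeat a pose let the fingers close. It gives the time, the measured TCP pose, the force and the opening at its end, in the units of the state.
- bot.state(): the state, without advancing time (a new reading comes with each control period).
- bot.snapshot(name): name is "scene" or "top" or "wrist"; returns (picture, depth): 480x640x3 uint8, red, green, blue; 480x640 float32, m along the optical axis (not along the pixel's ray), 0 where there is no reading.
- bot.camera_info(name): a dict with "fx", "fy", "cx", "cy" (pixels), "D" ([k1, k2, p1, p2, k3] as OpenCV has them; the pictures are not rectified), "R" (3x3) and "t" (3): a world point X has camera coordinates R X + t. Camera axes: x right, y down, z forward; pixel columns grow to the right and rows downward; lengths in m; the calibration is good to about 2 mm. A picture is of the moment at which its call begins: read the wrist's pose just before it. camera_info takes no time and is no camera call; for the wrist camera it gives the pose at the moment of the call.
- bot.sign_off(): hands the job in, once; it reports no verdict.
The state is a dict: "time": time; "joints": joint angles; "joint_vel": joint speeds; "effort": joint torques, N m; "tool_pos": TCP position; "ee_rot": TCP orientation; "wrist_force": force on the tool from outside, world axes, zero at the start; "ft_torque": the same for the moment, N m; "finger_gap": opening from 0.0 (shut) to 1.0 (fully open).
Only numpy, scipy, OpenCV 4.12 (cv2) and the standard library are available. Lean on these libraries where they do the work, as an engineer would, in place of code of your own. Each camera call takes 0.05 s, during which the arm holds its last target.

## Working session

There is one attempt and no reset: what is moved stays moved. The work goes in short steps, Python scripts to look and compute and a tool call to move; the robot and the scene stay as the last step left them, time stands still between calls to the robot, and variables do not carry over. Pictures are saved under pics/ and viewed, and the job is handed in when it is done.

Besides the shell and the picture viewer there is one more tool, called as name(argument=value, ...), one argument or row to a line, values as JSON. apply_moves: Moves the arm, as the interface text tells. Its arguments: {"type":"object","properties":{"increments":{"type":"array"},"newtons":{"type":"number"}},"required":["increments"]}

```bash
mkdir -p pics
cat > h.py <<'E'
import numpy as np, cv2
from scipy.spatial.transform import Rotation as Rn
from workcell import bot
def cam(n):
    c=bot.camera_info(n); K=np.array([[c['fx'],0,c['cx']],[0,c['fy'],c['cy']],[0,0,1.]])
    return K,np.array(c['D'],float),np.array(c['R']),np.array(c['t'])
def ray(C,uv,z):
    K,D,R,t=C
    p=cv2.undistortPoints(np.array(uv,float).reshape(-1,1,2),K,D).reshape(-1,2)
    d=np.c_[p,np.ones(len(p))]@R; o=-R.T@t
    s=(z-o[2])/d[:,2]
    return o+d*s[:,None]
def proj(C,X):
    K,D,R,t=C
    return cv2.projectPoints(np.array(X,float).reshape(-1,1,3),cv2.Rodrigues(R)[0],t,K,D)[0].reshape(-1,2)
def snap(n,f):
    C=cam(n); im,d=bot.snapshot(n); cv2.imwrite('pics/'+f+'.png',im[:,:,::-1]); np.savez('pics/'+f+'.npz',im=im,d=d,K=C[0],D=C[1],R=C[2],t=C[3]); return C,im,d
def load(f):
    z=np.load('pics/'+f+'.npz'); return (z['K'],z['D'],z['R'],z['t']),z['im'],z['d']
E
python3 - <<'E'
from h import *
s=bot.state(); print(s)
for n in ['top','scene','wrist']:
    C,im,d=snap(n,n+'0'); print(n,-C[2].T@C[3],C[2][2], C[0][0,0])
print(Rn.from_rotvec(s['ee_rot']).as_matrix())
E
```

```text
{'time': 0.0, 'joints': array([-1.13219562,  0.69001113, -0.19451141,  1.56637749,  0.15731839,
        0.9024493 , -0.21511243]), 'joint_vel': array([-2.30575981e-04, -5.64170734e-04,  9.75249767e-04,  2.63173923e-03,
        5.12763260e-04,  3.37386041e-06, -1.00743032e-03]), 'effort': array([-1.43843185e-04, -5.39601052e+01, -1.26647159e+00, -1.58538651e+01,
        9.13761294e-03,  9.38942103e-03,  4.34780191e-06]), 'tool_pos': array([0.24598367, 0.57399399, 0.30305799]), 'ee_rot': array([ 0.31602875,  1.54761427, -0.31893078]), 'wrist_force': array([0.42848706, 0.24892607, 0.11223524]), 'ft_torque': array([ 0.03736165, -0.07005897, -0.00637416]), 'finger_gap': 1.0003366006962235}
top [ 0.50406918 -0.00254442  1.10628575] [ 0.07933337 -0.00170589 -0.99684668] 515.0808838269021
scene [ 1.42928768 -0.19342189  0.74154874] [-0.76867937  0.16774794 -0.61724602] 473.62040998409867
wrist [0.16700466 0.60794788 0.3735258 ] [ 0.29957499 -0.13039871 -0.94511957] 400.715886572478
[[-5.96431110e-04  3.93756434e-01  9.19214619e-01]
 [-1.75301977e-03  9.19212958e-01 -3.93756860e-01]
 [-9.99998286e-01 -1.84625024e-03  1.42015607e-04]]
```

View pics/top0.png

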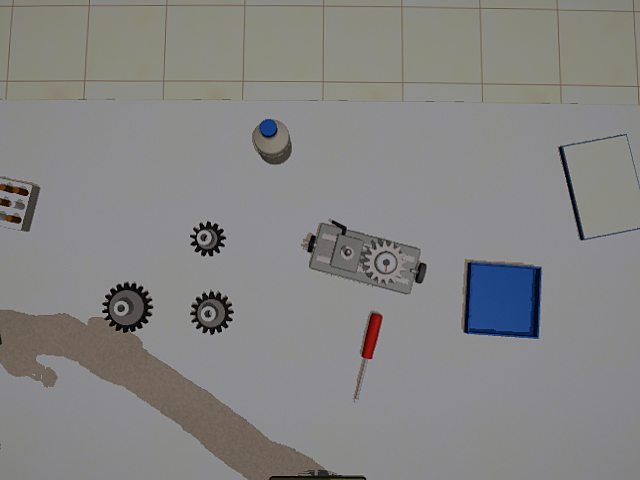

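View pics/scene0.png

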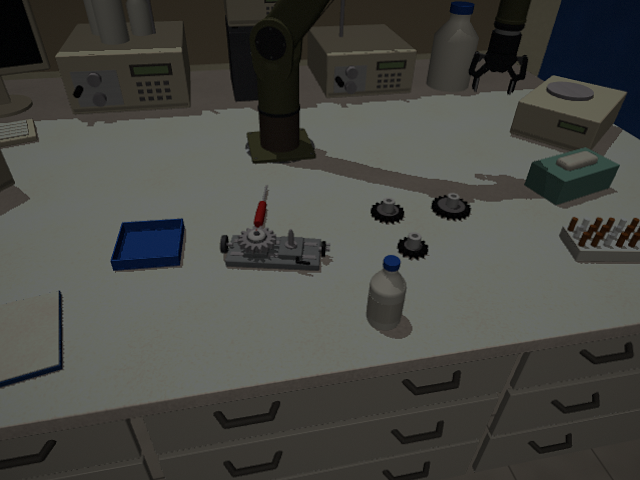

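View pics/wrist0.png

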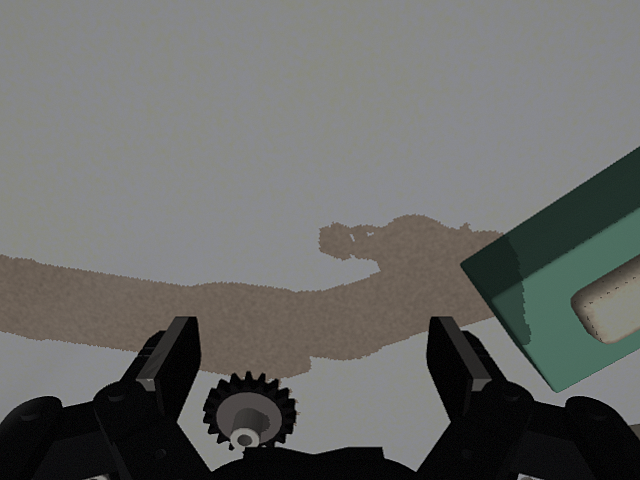

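Run:
```python
from h import *
C,im,d=load('top0')
a=cv2.resize(im[205:345,90:250],None,fx=5,fy=5,interpolation=cv2.INTER_CUBIC)
b=cv2.resize(im[205:305,295:435],None,fx=5.7,fy=5.7,interpolation=cv2.INTER_CUBIC)
cv2.imwrite('pics/ca.png',cv2.convertScaleAbs(a[:,:,::-1][:600],alpha=1.5)); cv2.imwrite('pics/cb.png',b[:,:,::-1])
m=(im.max(2)<60).astype(np.uint8)
n,l,s,c=cv2.connectedComponentsWithStats(m)
for i in range(1,n):
    if s[i,4]>100: print(s[i],c[i])
hs=cv2.cvtColor(im,cv2.COLOR_RGB2HSV)
m=((hs[...,0]>105)&(hs[...,0]<130)&(hs[...,1]>150)&(hs[...,2]>50)).astype(np.uint8)
n,l,s,c=cv2.connectedComponentsWithStats(m)
for i in range(1,n):
    if s[i,4]>100: print('blue',s[i],c[i], ray(C,c[i],0.02))
```

```text
[559 147  25  93 314] [570.61146497 192.48726115]
[190 222  36  34 455] [208.44175824 238.78901099]
[415 263  11  20 141] [420.12056738 272.62411348]
[464 262   7  72 246] [467.2195122 297.7601626]
[469 269  71  68 360] [528.94444444 308.66944444]
[102 283  51  50 729] [128.39780521 307.52400549]
[190 292  44  43 535] [212.37009346 312.3588785 ]
[269 470  97  10 420] [314.7        476.59047619]
blue [260 119  17  17 223] [267.78923767 127.1838565 ] [[0.8402688  0.11314707 0.02      ]]
blue [ 468  262   73   76 4701] [502.33694959 299.47989789] [[ 0.47445431 -0.3870747   0.02      ]]
```

View pics/ca.png

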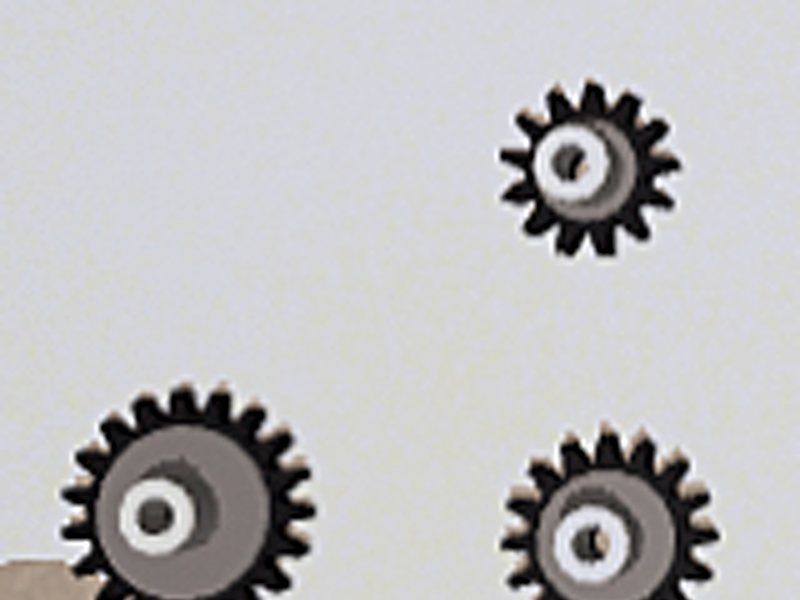

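View pics/cb.png

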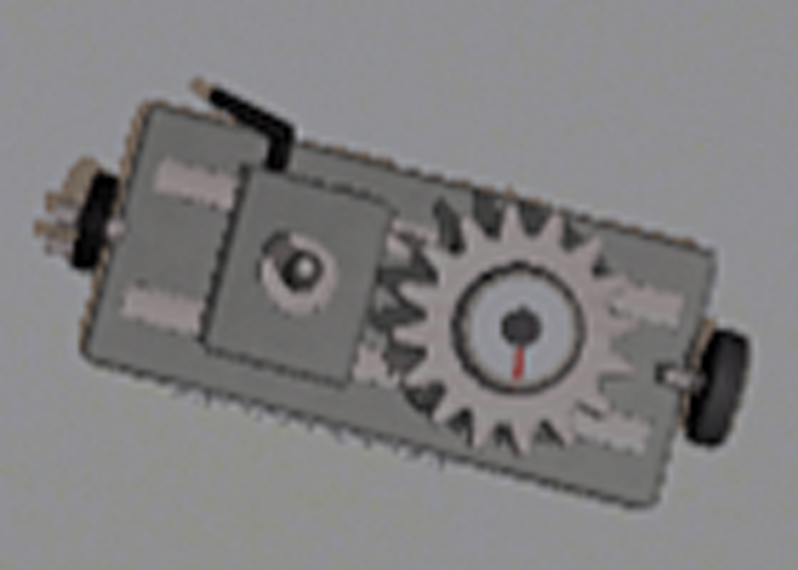

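```bash
cat >> h.py <<'E'
def phase(C,im_mask_fn,center,z,r,N,n=1440):
    th=np.arange(n)*2*np.pi/n
    P=np.c_[center[0]+r*np.cos(th),center[1]+r*np.sin(th),np.full(n,z)]
    uv=proj(C,P).astype(np.float32)
    v=cv2.remap(im_mask_fn.astype(np.float32),uv[:,0].reshape(1,-1),uv[:,1].reshape(1,-1),cv2.INTER_LINEAR)[0]
    f=(v*np.exp(-1j*N*th)).mean()
    return -np.degrees(np.angle(f))/N % (360/N), abs(f), v
def circ(pts):
    A=np.c_[2*pts[:,:2],np.ones(len(pts))]; b=(pts[:,:2]**2).sum(1)
    s=np.linalg.lstsq(A,b,rcond=None)[0]; return s[:2],np.sqrt(s[2]+s[:2]@s[:2])
E
python3 - <<'E'
from h import *
C,im,d=load('top0')
g=im.max(2)
# gears by dark outline hull on top face z=.016
m=(g<60).astype(np.uint8)
n,l,s,c=cv2.connectedComponentsWithStats(m)
for i in range(1,n):
    if 400<s[i,4]<800 and s[i,0]<240 :
        pts=np.argwhere(l==i)[:,::-1].astype(np.float32)
        (u,r)=cv2.minEnclosingCircle(pts)
        hull=cv2.convexHull(pts)[:,0]
        P=ray(C,hull,0.016); cc,rr=circ(P)
        # hub bright
        x,y,w,h=s[i,:4]
        sub=np.zeros_like(m); sub[y:y+h,x:x+w]=1
        hb=((g>140)&(sub>0)).astype(np.uint8)
        cnt=max(cv2.findContours(cv2.morphologyEx(hb,cv2.MORPH_OPEN,np.ones((3,3))),0,1)[0],key=lambda k: cv2.contourArea(k) if abs(k[:,0].mean(0)-c[i]).max()<12 else 0)
        e=cv2.minEnclosingCircle(cnt)
        print(c[i],'center',cc,'r',rr,'hub',e,ray(C,e[0],0.046))
        for rad in (0.036,0.039,0.041):
            print([ (N,)+tuple(np.round(phase(C,255-g,cc,0.016,rad*{13:65/80,16:1,19:95/80}[N],N)[:2],2)) for N in (13,16,19)])
E
```

```text
[208.44175824 238.78901099] center [0.59797958 0.23786394] r 0.0371387599911653 hub ((209.0, 237.0), 3.1623775959014893) [[0.59893972 0.22803834 0.046     ]]
[(13, np.float64(26.27), np.float64(27.64)), (16, np.float64(3.6), np.float64(0.48)), (19, np.float64(11.74), np.float64(0.06))]
[(13, np.float64(26.13), np.float64(36.69)), (16, np.float64(2.14), np.float64(1.46)), (19, np.float64(11.83), np.float64(0.14))]
[(13, np.float64(26.14), np.float64(40.05)), (16, np.float64(1.27), np.float64(0.43)), (19, np.float64(3.84), np.float64(0.16))]
[128.39780521 307.52400549] center [0.45124252 0.40448199] r 0.052346674580686474 hub ((120.5, 313.0), 2.6926822662353516) [[0.44084354 0.40639003 0.046     ]]
[(13, np.float64(5.07), np.float64(0.25)), (16, np.float64(21.94), np.float64(0.47)), (19, np.float64(5.72), np.float64(6.73))]
[(13, np.float64(10.65), np.float64(0.12)), (16, np.float64(10.15), np.float64(0.77)), (19, np.float64(5.62), np.float64(29.62))]
[(13, np.float64(18.52), np.float64(0.29)), (16, np.float64(4.49), np.float64(0.25)), (19, np.float64(5.62), np.float64(34.87))]
[212.37009346 312.3588785 ] center [0.44196813 0.22531867] r 0.044437452611580615 hub ((212.5, 314.5), 3.8079864978790283) [[0.43986383 0.21689435 0.046     ]]
[(13, np.float64(12.65), np.float64(0.5)), (16, np.float64(2.33), np.float64(22.0)), (19, np.float64(3.16), np.float64(0.54))]
[(13, np.float64(22.3), np.float64(0.12)), (16, np.float64(2.39), np.float64(34.03)), (19, np.float64(3.15), np.float64(1.43))]
[(13, np.float64(2.84), np.float64(0.4)), (16, np.float64(2.25), np.float64(37.65)), (19, np.float64(3.72), np.float64(0.95))]
```

Run:
```python
from h import *
C,im,d=load('top0')
hs=cv2.cvtColor(im,cv2.COLOR_RGB2HSV); g=im.max(2)
# collar: crop coords ->  center approx (520,325)/5.7+(295,205)
r0=np.array([295+520/5.7,205+325/5.7]); print(r0, ray(C,r0,0.065))
# collar outline: bright-ish disc; rays outward, min-brightness edge ring
th=np.linspace(0,2*np.pi,120,endpoint=False)
c0=ray(C,r0,0.065)[0]
for it in range(3):
    pts=[]
    for t in th:
        rr=np.linspace(0.014,0.030,65)
        uv=proj(C,np.c_[c0[0]+rr*np.cos(t),c0[1]+rr*np.sin(t),np.full(65,0.065)]).astype(np.float32)
        v=cv2.remap(g.astype(np.float32),uv[:,0].reshape(1,-1),uv[:,1].reshape(1,-1),cv2.INTER_CUBIC)[0]
        pts.append([c0[0]+rr[v.argmin()]*np.cos(t),c0[1]+rr[v.argmin()]*np.sin(t)])
    cc,R=circ(np.array(pts)); c0=np.array([*cc,0.065]); print('collar',cc,R)
for rad in (0.037,0.039,0.041,.043):
    print(rad,phase(C,g,c0,0.056,rad,16)[:2])
red=((hs[...,0]<8)|(hs[...,0]>172))&(hs[...,1]>110)
red[:, :300]=0; red[300:]=0
p=np.argwhere(red)[:,::-1]; p=p[(abs(p-r0)<12).all(1)]; print(len(p),ray(C,p.mean(0),0.0656)-c0)
# post ring collar (z=.04) r .014 bright
pc=np.array([295+300/5.7,205+270/5.7]); print('post top-ish',ray(C,pc,0.083), ray(C,pc,0.04))
# bed outline
m=((hs[...,1]<60)&(g>60)&(g<135)).astype(np.uint8)
q=np.array([[155,102],[712,252],[655,505],[88,360]])/5.7+[295,205]
B=ray(C,q,0.022); print(B, B.mean(0), np.linalg.norm(np.diff(np.r_[B,B[:1]],axis=0),axis=1))
dd=(B[0]+B[3]-B[1]-B[2])[:2]; print('ydir deg',np.degrees(np.arctan2(dd[1],dd[0])))
x=d[237:271,300:425]; print(np.round(d[240:270:3,335:400:4],3))
```

```text
[386.22807018 262.01754386] [[ 0.54952428 -0.13608815  0.065     ]]
collar [ 0.5488829  -0.13467279] 0.02190433475071242
collar [ 0.5488843 -0.1346411] 0.021914323057842185
collar [ 0.54886565 -0.13464537] 0.021905858081079053
0.037 (np.float64(2.97199989667293), np.float64(20.25387603443255))
0.039 (np.float64(3.0794746492093186), np.float64(17.39602113654126))
0.041 (np.float64(3.041748715465365), np.float64(13.529883378049126))
0.043 (np.float64(2.710509561906451), np.float64(7.420455973184248))
4 [[-0.01247903 -0.00038317  0.0006    ]]
post top-ish [[ 0.56730643 -0.05690461  0.083     ]] [[ 0.56996375 -0.05918891  0.04      ]]
[[ 0.63315658 -0.00597072  0.022     ]
 [ 0.57905941 -0.21292582  0.022     ]
 [ 0.48550635 -0.19131734  0.022     ]
 [ 0.53712794  0.01795553  0.022     ]] [ 0.55871257 -0.09806459  0.022     ] [0.21390866 0.09601615 0.21554564 0.09896447]
ydir deg 75.7486667394024
[[1.089 1.073 1.077 1.075 1.076 1.078 1.075 1.089 1.086 1.086 1.092 1.088
  1.088 1.111 1.111 1.112 1.108]
 [1.09  1.077 0.    1.073 1.074 1.073 1.074 1.074 1.087 1.087 1.089 1.091
  1.052 1.091
[... 176 characters left out ...]
 1.087 1.053 1.074 1.056
  1.052 1.052 1.051 0.    1.056]
 [1.07  1.075 1.07  1.028 1.036 1.073 1.074 1.086 1.09  1.054 1.055 1.053
  1.052 1.054 1.05  1.05  1.075]
 [1.07  1.076 1.067 1.037 1.071 1.07  1.072 1.084 1.052 1.05  1.051 1.049
  1.04  1.042 1.04  1.055 1.052]
 [1.071 1.073 1.063 1.067 1.067 1.072 1.073 1.084 1.051 1.054 1.054 1.039
  1.043 1.037 1.042 1.052 1.05 ]
 [1.073 1.074 1.07  1.073 1.069 1.072 1.087 1.085 1.082 1.05  1.053 1.043
  1.04  1.034 1.04  1.046 1.054]
 [1.071 1.07  1.074 1.075 1.068 1.071 1.087 1.062 1.053 1.051 1.05  1.043
  1.039 1.036 1.04  1.044 1.051]
 [1.071 1.072 1.07  1.072 1.072 1.071 1.081 1.086 1.084 1.048 1.048 1.043
  1.04  1.041 1.039 1.04  1.05 ]]
```

apply_moves(
  increments=[
    [[0,-24,32],[0,0,0],0],
    [[0,-48,64],[0,0,0],0],
    [[0,-73,95],[0,0,0],0],
    [[0,-97,127],[0,0,0],0],
    [[0,-121,158],[0,0,0],0],
  ],
  newtons=40,
)

```text
time: 0.57
tool_pos: [0.3443, 0.3991, 0.3037]
ee_rot: [0.317, 1.547, -0.318]
wrist_force: [0.7, -0.0, 0.1]
finger_gap: 0.998
```

apply_moves(
  increments=[
    [[10,-24,30],[0,0,0],0],
    [[20,-48,60],[0,0,0],0],
    [[30,-73,90],[0,0,0],0],
    [[40,-98,115],[0,0,0],0],
    [[50,-122,135],[0,0,0],0],
  ],
)

```text
time: 0.98
tool_pos: [0.421, 0.2332, 0.2534]
ee_rot: [0.319, 1.546, -0.319]
wrist_force: [0.9, 0.1, 0.4]
finger_gap: 0.996
```

Run:
```python
from h import *
C,im,d=snap('wrist','w1'); s=bot.state(); print(s['time'],s['tool_pos'],s['joints'])
cv2.imwrite('pics/w1b.png',cv2.convertScaleAbs(im[:,:,::-1],alpha=1.5))
print(proj(C,[[0.442,0.2253,0.016]]))
```

```text
1.0333 [0.42161583 0.22516041 0.25150863] [-0.45545604  0.59276694 -0.21094269  2.04799051  0.24486367  0.5325096
  0.3109314 ]
[[314.62662369 238.89549059]]
```

View pics/w1b.png

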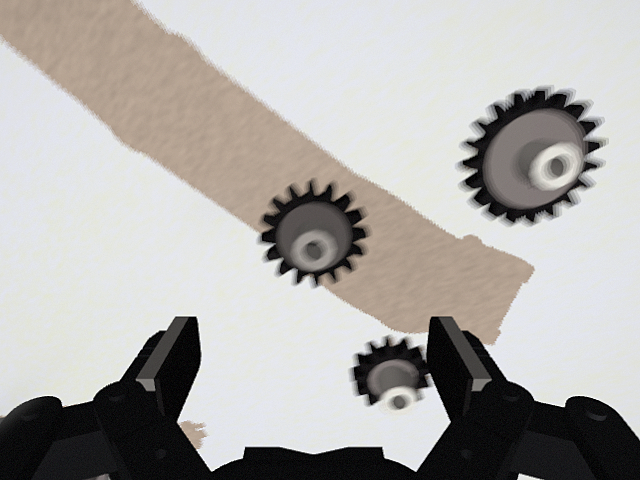

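```bash
cat >> h.py <<'E'
def gearfind(C,im,c0,z=0.016,dark=True,rmax=0.05,thr=60):
    g=im.max(2); uv=proj(C,[[*c0,z]])[0]
    m=(g<thr).astype(np.uint8)
    n,l,s,c=cv2.connectedComponentsWithStats(m)
    best=[i for i in range(1,n) if s[i,4]>300 and abs(c[i]-uv).max()<25]
    i=min(best,key=lambda k:abs(c[k]-uv).sum())
    pts=np.argwhere(l==i)[:,::-1].astype(np.float32)
    P=ray(C,cv2.convexHull(pts)[:,0],z); return circ(P)+(s[i],)
E
python3 - <<'E'
from h import *
C,im,d=snap('wrist','w2'); s=bot.state(); print(s['time'],s['tool_pos'],s['joints'][6])
cc,r,st=gearfind(C,im,(0.442,0.2253)); print(cc,r,st)
g=im.max(2)
for rad in (0.037,0.039,0.041): print(phase(C,255-g,cc,0.016,rad,16)[:2])
u,v=np.int32(proj(C,[[*cc,0.046]])[0]); print(u,v)
cv2.imwrite('pics/w2c.png',cv2.convertScaleAbs(cv2.resize(im[v-50:v+50,u-60:u+60,::-1],None,fx=6,fy=6,interpolation=cv2.INTER_CUBIC),alpha=1.6))
E
```

```text
1.0833 [0.4206926  0.22852519 0.25225804] 0.3075140534643537
[0.45008494 0.2239709 ] 0.008202481760144096 [319 235  21  20 308]
(np.float64(9.571507003438702), np.float64(1.7143914347031783))
(np.float64(2.7934669653552286), np.float64(2.5084765752453695))
(np.float64(4.638647300187094), np.float64(1.5027113292941774))
330 258
```

View pics/w2c.png

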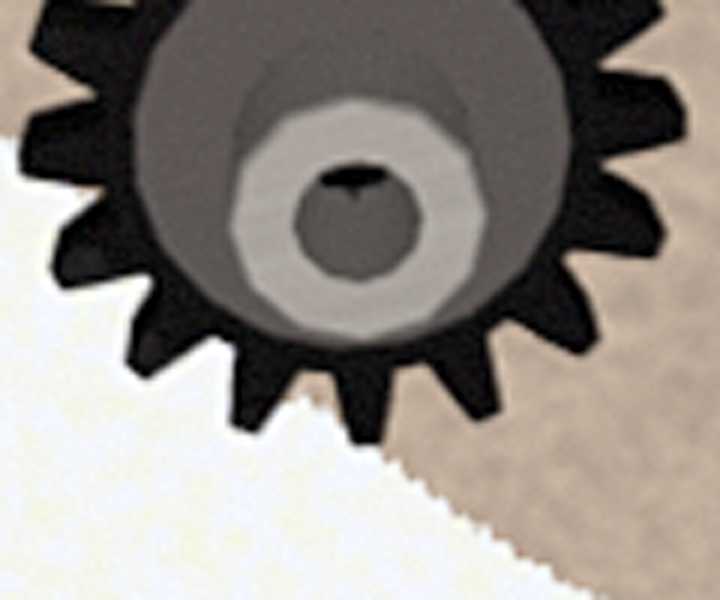

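```bash
cat >> h.py <<'E'
def edge(C,g,c,z,r0,r1,sign=-1,n=360):
    th=np.arange(n)*2*np.pi/n; rr=np.linspace(r0,r1,80); out=[]
    for t in th:
        uv=proj(C,np.c_[c[0]+rr*np.cos(t),c[1]+rr*np.sin(t),np.full(80,z)]).astype(np.float32)
        v=cv2.remap(g.astype(np.float32),uv[:,0].reshape(1,-1),uv[:,1].reshape(1,-1),cv2.INTER_LINEAR)[0]
        v=cv2.GaussianBlur(v.reshape(1,-1),(0,0),3)[0]
        out.append(rr[(sign*np.diff(v)).argmax()])
    out=np.array(out); return np.c_[c[0]+out*np.cos(th),c[1]+out*np.sin(th)],out,th
E
python3 - <<'E'
from h import *
C,im,d=load('w2'); g=im.max(2)
cc=np.array([0.4420,0.2253])
u,v=np.int32(proj(C,[[*cc,0.046]])[0])
# hub outline at z=.046
for it in range(4):
    P,r,th=edge(C,g,cc,0.046,0.011,0.021); k=abs(r-np.median(r))<0.002; cc,R=circ(P[k]); print(cc,R,k.sum())
f=(r*np.exp(-12j*th)).mean(); print('vertex phase12',-np.degrees(np.angle(f))/12%30,abs(f)*1000)
m=(g<38).astype(np.uint8); 
for rad in (0.037,0.039,0.041): print(phase(C,(g<38)*255,cc,0.016,rad,16)[:2])
# face circle
y=Rn.from_rotvec(bot.state()['ee_rot']).as_matrix()[:,1]; print('jaw',np.degrees(np.arctan2(y[1],y[0])))
E
```

```text
[0.44004246 0.22722224] 0.01525807457159717 136
[0.43961654 0.22759893] 0.015311398615498743 353
[0.4396198  0.22759087] 0.01530694554765533 353
[0.43961753 0.2275933 ] 0.015307881927078002 353
vertex phase12 9.206722051826786 0.08075367164992431
(np.float64(2.356485046814565), np.float64(52.320191634336425))
(np.float64(2.283853180426404), np.float64(60.9873166926275))
(np.float64(2.1460002507994713), np.float64(63.2113713771901))
jaw 66.2382455679199
```

apply_moves(
  increments=[
    [[20,2,6],[-6,0,0],0],
    [[45,4,12],[-12,0,0],0],
    [[75,6,19],[-18.5,0,0],0],
    [[95,6,19],[-18.5,0,0],0.1],
    [[95,6,19],[-18.5,0,0],0.1],
  ],
)

```text
time: 1.5
tool_pos: [0.4382, 0.2334, 0.1557]
ee_rot: [0.062, 1.575, -0.066]
wrist_force: [-1.1, -0.6, -0.6]
finger_gap: 0.9
```

```bash
cat > m1.py <<'E'
from h import *
import sys
C,im,d=snap('wrist',sys.argv[1]); g=im.max(2)
s=bot.state(); M=Rn.from_rotvec(s['ee_rot']).as_matrix(); print(s['time'],s['tool_pos'],s['joints'],s['finger_gap'],np.abs(s['joint_vel']).max())
print(M.round(4))
cc=np.array([0.4396,0.2276])
for it in range(4):
    P,r,th=edge(C,g,cc,0.046,0.011,0.021); k=abs(r-np.median(r))<0.002; cc,R=circ(P[k])
print(cc,R,k.sum())
f=(r*np.exp(-12j*th)).mean(); print('vertex phase12',-np.degrees(np.angle(f))/12%30,abs(f)*1000)
for rad in (0.037,0.039,0.041): print(phase(C,(g<38)*255,cc,0.016,rad,16)[:2])
print('jaw',np.degrees(np.arctan2(M[1,1],M[0,1])))
print('tool delta mm',M.T@(np.array([*cc,0.094])-s['tool_pos'])*1000)
E
python3 m1.py w3
```

```text
1.55 [0.43853625 0.23382389 0.15751183] [-0.45721281  0.78049832 -0.20437543  2.06157016  0.43614643  0.34403992
  0.4717576 ] 0.9007957872675382 0.05872998067622524
[[-0.0034  0.0815  0.9967]
 [-0.002   0.9967 -0.0815]
 [-1.     -0.0022 -0.0032]]
[0.43975293 0.22782793] 0.015459094232515335 349
vertex phase12 10.027306838058225 0.13086343057886846
(np.float64(2.2694118904737306), np.float64(45.90452407200072))
(np.float64(2.3180498798848754), np.float64(55.84053990263869))
(np.float64(2.344856933725496), np.float64(61.878483847670246))
jaw 85.3272525919772
tool delta mm [63.51896471 -5.73484499  1.90705408]
```

View pics/w3.png

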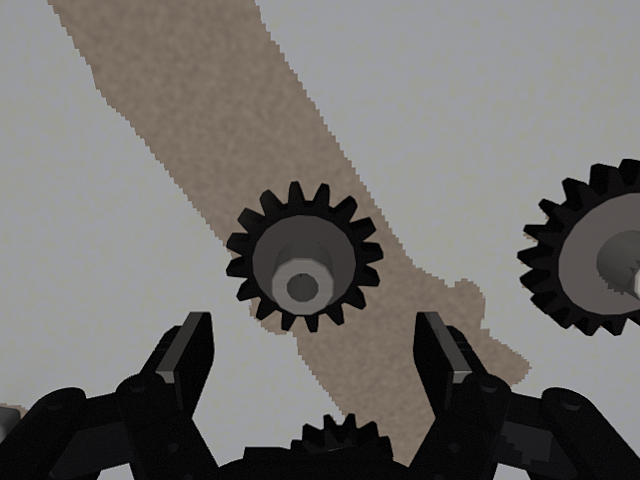

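apply_moves(
  increments=[
    [[0,-5.7,2],[0.5,0,0],0.3],
    [[20,-5.7,2],[0.5,0,0],0.3],
    [[40,-5.7,2],[0.5,0,0],0.3],
    [[58,-5.7,2],[0.5,0,0],0.3],
    [[64,-5.7,2],[0.5,0,0],0.3],
  ],
)

```text
time: 1.97
tool_pos: [0.4412, 0.228, 0.0948]
ee_rot: [0.071, 1.569, -0.071]
wrist_force: [0.0, -0.1, -0.5]
finger_gap: 0.699
```

apply_moves(
  increments=[
    [[0,0,0],[0,0,0],0.3],
    [[0,0,0],[0,0,0],0.4],
  ],
)

```text
time: 2.13
tool_pos: [0.4415, 0.2283, 0.096]
ee_rot: [0.072, 1.568, -0.071]
wrist_force: [0.9, 0.6, 1.0]
finger_gap: 0.601
```

```bash
python3 m1.py w4
```

```text
2.1833 [0.4417235  0.22829163 0.09622245] [-0.50450391  0.89719105 -0.10718014  2.08348694  0.48069325  0.18182825
  0.43460687] 0.6019325482367692 0.0056505592536626355
[[ 0.0018  0.0908  0.9959]
 [ 0.0011  0.9959 -0.0908]
 [-1.      0.0013  0.0017]]
[0.43945537 0.22790884] 0.015539124662752143 307
vertex phase12 28.567564141567004 0.14684753692076294
(np.float64(1.5998752165842254), np.float64(15.376164767100907))
(np.float64(1.6536582634199892), np.float64(30.000692869340156))
(np.float64(2.4594507037035416), np.float64(41.880688373358815))
jaw 84.78982637435911
tool delta mm [ 2.21796703 -0.59005582 -2.22770437]
```

View pics/w4.png

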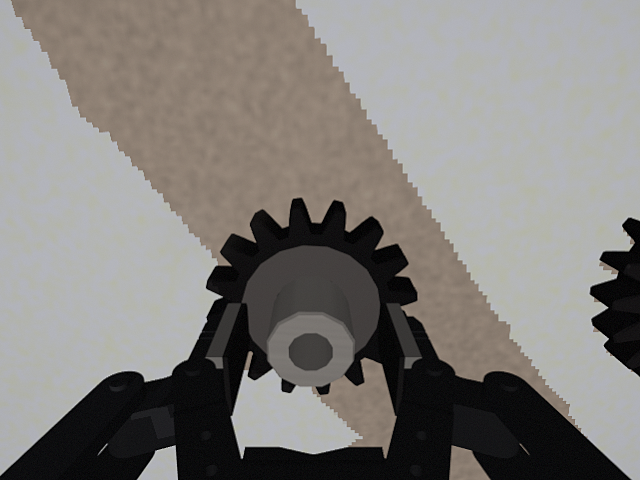

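apply_moves(
  increments=[
    [[3,-0.5,-2],[0,0,0],0.5],
    [[3,-0.5,-2],[0,0,0],0.6],
    [[3,-0.5,-2],[0,0,0],0.8],
    [[3,-0.5,-2],[0,0,0],1.0],
    [[3,-0.5,-2],[0,0,0],1.0],
  ],
  newtons=60,
)

```text
time: 2.6
tool_pos: [0.439, 0.2276, 0.0927]
ee_rot: [0.071, 1.569, -0.071]
wrist_force: [-0.2, 0.2, 5.3]
finger_gap: 0.344
```

```bash
python3 m1.py w5; python3 -c "
from h import *; print(bot.state()['wrist_force'])"
```

```text
2.65 [0.43900313 0.22761427 0.09274946] [-0.51135294  0.90336465 -0.09894477  2.09073839  0.48244856  0.16826389
  0.43086984] 0.3469951186654887 0.001811003870393815
[[ 5.000e-04  9.050e-02  9.959e-01]
 [ 2.000e-04  9.959e-01 -9.050e-02]
 [-1.000e+00  2.000e-04  5.000e-04]]
[0.4394729  0.22803614] 0.015612183470178549 303
vertex phase12 4.3860618110675365 0.16839689821806209
(np.float64(2.7575278291776226), np.float64(5.860958927292611))
(np.float64(2.405595089638023), np.float64(19.37859343775085))
(np.float64(2.833381431572241), np.float64(33.61503621667125))
jaw 84.80788403363734
tool delta mm [-1.25022979  0.46293194  0.43024849]
[-0.90462964 -0.87803046  6.6298714 ]
```

View pics/w5.png

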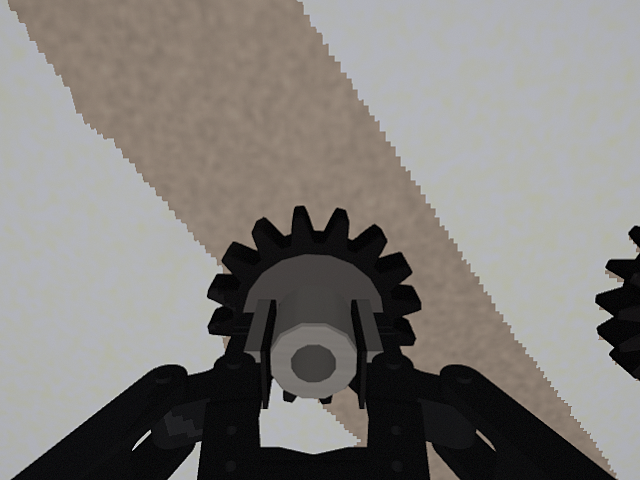

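apply_moves(
  increments=[
    [[0,0,0],[0,0,0],0.58],
    [[-3.5,0.5,0.4],[0,0,0],0.55],
    [[-3.5,0.5,0.4],[0,0,0],0.7],
    [[-3.5,0.5,0.4],[0,0,0],1.0],
    [[-3.5,0.5,0.4],[0,0,0],1.0],
  ],
  newtons=70,
)

```text
time: 3.07
tool_pos: [0.4398, 0.2281, 0.0963]
ee_rot: [0.072, 1.569, -0.071]
wrist_force: [-0.8, -0.9, 9.7]
finger_gap: 0.345
```

apply_moves(
  increments=[
    [[0,0,0],[0,0,0],1.0],
  ],
)

```text
time: 3.15
tool_pos: [0.4398, 0.2282, 0.0964]
ee_rot: [0.072, 1.568, -0.071]
wrist_force: [-1.2, -0.4, 10.1]
finger_gap: 0.345
```

apply_moves(
  increments=[
    [[-10,0,0],[0,0,0],1.0],
    [[-40,0,0],[0,0,0],1.0],
    [[-75,-10,5],[0,0,0],1.0],
    [[-105,-25,14],[0,0,0],1.0],
    [[-120,-50,28],[0,0,0],1.0],
  ],
)

```text
time: 3.57
tool_pos: [0.4631, 0.1786, 0.2191]
ee_rot: [0.071, 1.566, -0.063]
wrist_force: [0.3, 0.3, -1.9]
finger_gap: 0.341
```

apply_moves(
  increments=[
    [[-10,-30,17],[0,0,0],1.0],
    [[-10,-64,36],[0,0,0],1.0],
    [[-10,-98,55],[0,0,0],1.0],
    [[-10,-132,74],[0,0,0],1.0],
    [[-10,-160,90],[0,0,0],1.0],
  ],
)

```text
time: 3.98
tool_pos: [0.5383, 0.0045, 0.2258]
ee_rot: [0.072, 1.57, -0.075]
wrist_force: [0.6, 0.2, -2.7]
finger_gap: 0.347
```

Run:
```python
from h import *
C,im,d=snap('wrist','w6'); s=bot.state(); print(s['time'],s['tool_pos'],s['joints'],s['wrist_force'],s['finger_gap'])
cv2.imwrite('pics/w6b.png',cv2.convertScaleAbs(im[:,:,::-1],alpha=1.3))
```

```text
4.0333 [ 0.54094092 -0.00359545  0.22542558] [ 0.14261394  0.71082333 -0.37361764  1.89158707  0.43752219  0.61953294
  0.957681  ] [ 2.58686151 -6.58840376 -3.57612673] 0.34511395180686955
```

View pics/w6b.png

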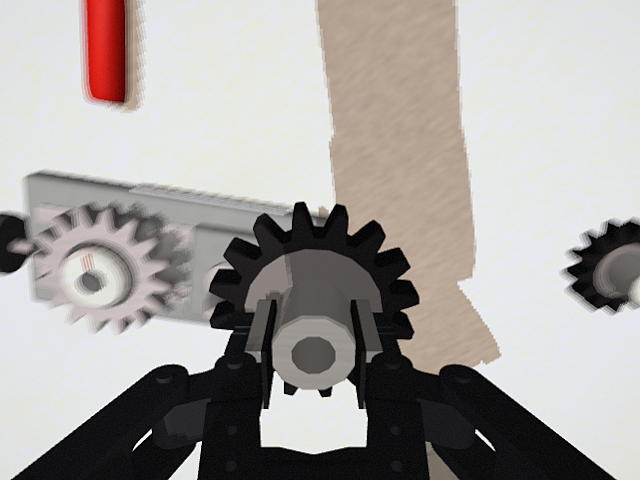

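apply_moves(
  increments=[
    [[0,-15,35],[0,0,0],1.0],
    [[0,-30,70],[0,0,0],1.0],
    [[0,-42,95],[0,0,0],1.0],
    [[0,-46,105],[0,0,0],1.0],
    [[0,-46,105],[0,0,0],1.0],
  ],
)

```text
time: 4.45
tool_pos: [0.6403, -0.0497, 0.2252]
ee_rot: [0.074, 1.568, -0.075]
wrist_force: [0.6, -0.4, -1.7]
finger_gap: 0.34
```

apply_moves(
  increments=[
    [[0,0,0],[0,0,0],1.0],
  ],
)

```text
time: 4.53
tool_pos: [0.6377, -0.047, 0.225]
ee_rot: [0.072, 1.571, -0.071]
wrist_force: [-1.7, -0.5, -2.1]
finger_gap: 0.344
```

Run:
```python
from h import *
C,im,d=snap('wrist','w7'); s=bot.state(); print(s['time'],s['tool_pos'],s['joints'],s['wrist_force'],s['finger_gap'])
cv2.imwrite('pics/w7b.png',cv2.convertScaleAbs(im[:,:,::-1],alpha=1.3))
```

```text
4.5833 [ 0.6370914  -0.04617404  0.22512014] [ 0.22181544  0.82553302 -0.41429198  1.58395315  0.41412911  0.82280771
  1.12184333] [ 0.04524302  1.43070223 -3.04640021] 0.33796762791898277
```

View pics/w7b.png

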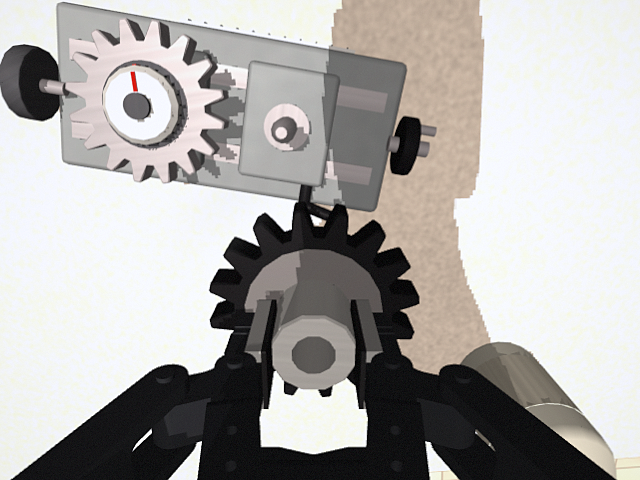

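```bash
cat > m2.py <<'E'
from h import *
import sys
def meas(f,c0=None,M=None,tp=None):
    C,im,d=load(f); g=cv2.cvtColor(im,cv2.COLOR_RGB2GRAY)
    return C,im,g
C,im,g=meas('w7')
c=ray(C,(141,103),0.065)[0,:2]
for i in range(4):
    P,r,th=edge(C,g,c,0.065,0.017,0.025); k=abs(r-np.median(r))<0.0015; c,R=circ(P[k])
print('collar',c,R,k.sum())
p=ray(C,(286,128),0.040)[0,:2]
for i in range(4):
    P,r,th=edge(C,g,p,0.040,0.010,0.018); k=abs(r-np.median(r))<0.0015; p,R=circ(P[k])
print('postcollar',p,R,k.sum())
print('tip',ray(C,(283,131),0.083))
v=p-c; print('dist',np.linalg.norm(v),'ydir',np.degrees(np.arctan2(v[1],v[0])))
mm=(g>130)*255
for rad in (0.036,0.038,0.040,0.042): print('master',rad,np.round(phase(C,g,c,0.056,rad,16)[:2],2))
hs=cv2.cvtColor(im,cv2.COLOR_RGB2HSV)
red=((hs[...,0]<8)|(hs[...,0]>172))&(hs[...,1]>120)&(hs[...,2]>60); red[130:]=0; red[:,190:]=0
q=np.argwhere(red)[:,::-1]; e=ray(C,q.mean(0),0.0656)[0,:2]-c; print('mark',len(q),q.mean(0),e,np.degrees(np.arctan2(e[1],e[0])))
E
python3 m2.py
```

```text
collar [ 0.54692741 -0.13321784] 0.020378706873822604 356
postcollar [ 0.56693363 -0.05693136] 0.013871416670500254 357
tip [[ 0.56627796 -0.05565164  0.083     ]]
dist 0.07886618458930243 ydir 75.30503812785172
master 0.036 [ 3.08 24.97]
master 0.038 [ 3.23 20.39]
master 0.04 [ 3.42 15.46]
master 0.042 [3.05 9.39]
mark 81 [133.59259259  80.27160494] [-0.0130059  -0.00051465] -177.73396927932356
```

```bash
cat > m3.py <<'E'
from h import *
import sys
def held(f,tp,M,off=0.0804):
    C,im,d=load(f); g=cv2.cvtColor(im,cv2.COLOR_RGB2GRAY)
    ht=tp+M[:,0]*(off-0.030); c=ht[:2].copy()
    zt=ht[2]
    for i in range(4):
        P,r,th=edge(C,g,c,zt,0.005,0.011,sign=1); k=abs(r-np.median(r))<0.001; c,R=circ(P[k])
    print('bore at hub top',c,R,k.sum(),'rel tool mm',M.T@(np.r_[c,zt]-tp)*1000)
    cc=c+M[:2,0]*0.03
    for rad in (0.038,0.040,0.042):
        # only visible half: away from fingers (-z tool)
        ph,a,v=phase(C,(g<45)*255.,cc,tp[2]-off,rad,16); n=len(v)
        th=np.arange(n)*360/n; za=np.degrees(np.arctan2(M[1,2],M[0,2]))
        rel=(th-za-180+540)%360-180
        w=np.abs(rel)<67.5
        F=(v*w*np.exp(-16j*np.radians(th))).sum(); print('gear phase',rad,-np.degrees(np.angle(F))/16%22.5,abs(F)/w.sum())
    print('jaw',np.degrees(np.arctan2(M[1,1],M[0,1])))
if __name__=='__main__':
    f=sys.argv[1]; snap('wrist',f); s=bot.state(); M=Rn.from_rotvec(s['ee_rot']).as_matrix(); tp=s['tool_pos']; print(s['time'],tp,s['joints'][6])
    print('tilt',M[:,0]); held(f,tp,M)
E
python3 m3.py w8
```

```text
4.6333 [ 0.63698802 -0.04580619  0.22524908] 1.121924383166429
tilt [-2.23244330e-03  7.08809690e-04 -9.99997257e-01]
bore at hub top [ 0.63715129 -0.04568443] 0.007761246636475306 360 rel tool mm [50.3994453   0.11017077  0.26706657]
gear phase 0.038 2.9358512997657877 7.266718114434318
gear phase 0.04 2.499349755149703 27.64236496596391
gear phase 0.042 2.7275438035069643 21.990339140348397
jaw 84.90947356223423
```

apply_moves(
  increments=[
    [[0,-8,-35],[0.9,0,0],1.0],
    [[0,-15,-60],[0.9,0,0],1.0],
    [[0,-16.8,-69.3],[0.9,0,0],1.0],
    [[18,-16.8,-69.3],[0.9,0,0],1.0],
    [[35,-16.8,-69.3],[0.9,0,0],1.0],
  ],
)

```text
time: 5.05
tool_pos: [0.5667, -0.0567, 0.1914]
ee_rot: [0.082, 1.568, -0.082]
wrist_force: [0.2, 0.5, -2.5]
finger_gap: 0.346
```

apply_moves(
  increments=[
    [[0,0,0],[0,0,0],1.0],
    [[0,0,0],[0,0,0],1.0],
  ],
)

```text
time: 5.22
tool_pos: [0.5667, -0.0566, 0.1903]
ee_rot: [0.082, 1.572, -0.082]
wrist_force: [0.0, 0.1, -2.1]
finger_gap: 0.344
```

```bash
python3 m3.py w9; python3 -c "
from h import *; snap('scene','s9'); snap('top','t9'); a=load('s9')[1][190:290,200:340,::-1]; cv2.imwrite('pics/s9c.png',cv2.resize(a,None,fx=5.7,fy=5.7,interpolation=2))"
```

```text
5.2667 [ 0.56760375 -0.05665122  0.19096246] 1.043291745441192
tilt [-2.48380575e-04  3.64914530e-04 -9.99999903e-01]
bore at hub top [ 0.56636823 -0.05614156] 0.007717404306770188 360 rel tool mm [50.40048304  0.36040633 -1.26775437]
gear phase 0.038 1.514493135880355 6.593433580717654
gear phase 0.04 1.971565538866865 26.522796428081197
gear phase 0.042 1.6133769788655379 32.70964087316451
jaw 83.98499968637546
```

View pics/w9.png

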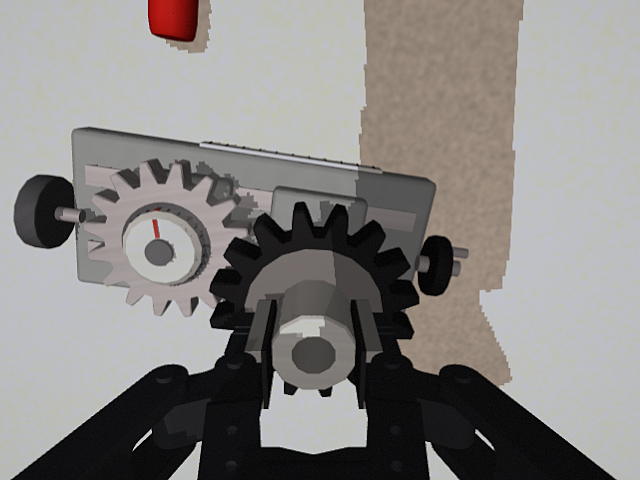

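View pics/s9c.png

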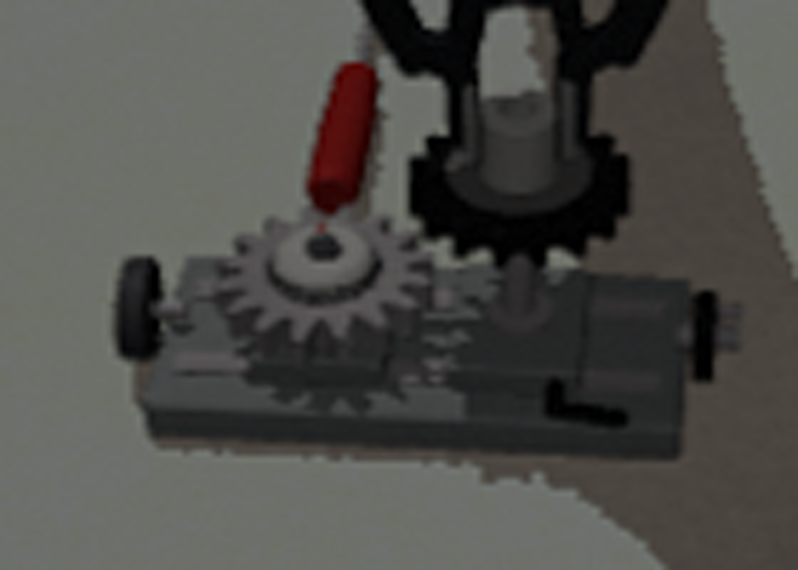

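apply_moves(
  increments=[
    [[5,0,0],[0,0,0],1.0],
    [[10,0,0],[0,0,0],1.0],
    [[15,0,0],[0,0,0],1.0],
    [[18,0,0],[0,0,0],1.0],
    [[20,0,0],[0,0,0],1.0],
  ],
)

```text
time: 5.78
tool_pos: [0.5676, -0.0575, 0.1696]
ee_rot: [0.084, 1.57, -0.084]
wrist_force: [0.5, 0.3, -2.0]
finger_gap: 0.342
```

apply_moves(
  increments=[
    [[2,0,0],[0,0,0],1.0],
    [[5,0,0],[0,0,0],1.0],
    [[7,0,0],[0,0,0],1.0],
    [[9,0,0],[0,0,0],1.0],
    [[10,0,0],[0,0,0],1.0],
  ],
)

```text
time: 6.2
tool_pos: [0.5678, -0.0575, 0.1601]
ee_rot: [0.084, 1.569, -0.083]
wrist_force: [0.4, -0.0, -2.4]
finger_gap: 0.342
```

```bash
python3 m3.py w10
python3 - <<'E'
from h import *
C,im,d=load('w10');g=cv2.cvtColor(im,cv2.COLOR_RGB2GRAY)
c=np.array([.5469,-.1332])
for i in range(4):
    P,r,th=edge(C,g,c,0.065,0.017,0.025); k=abs(r-np.median(r))<0.0015; c,R=circ(P[k])
print('collar',c,R,k.sum())
for rad in (0.036,0.038,0.040,0.042):
    ph,a,v=phase(C,g,c,0.056,rad,16); n=len(v); th=np.arange(n)*360/n
    w=np.abs((th-255+540)%360-180)<112.5
    F=(v*w*np.exp(-16j*np.radians(th))).sum(); print(rad,-np.degrees(np.angle(F))/16%22.5, ph)
for i in range(3): print(bot.state()['wrist_force'])
E
```

```text
6.25 [ 0.56776564 -0.05745134  0.16003305] 1.0180391797003927
tilt [-4.22095847e-04  9.91009925e-05 -9.99999906e-01]
bore at hub top [ 0.56809257 -0.05704882] 0.007800721420866625 355 rel tool mm [50.39989242  0.4322107   0.30408619]
gear phase 0.038 3.1584833621211232 4.4541746084747205
gear phase 0.04 2.0026401885911786 25.56347415656874
gear phase 0.042 1.8354217153198162 33.14424832927027
jaw 83.91261110144526
collar [ 0.54576508 -0.13301621] 0.020044221515731393 352
0.036 5.137226497469307 3.3416577666032694
0.038 5.631268795836032 3.7639441441594554
0.04 5.985186785029491 5.140906446637755
0.042 7.813311633612938 7.865707468616277
[ 0.64049811  0.32694482 -2.24709019]
[ 0.64049811  0.32694482 -2.24709019]
[ 0.64049811  0.32694482 -2.24709019]
```

View pics/w10.png

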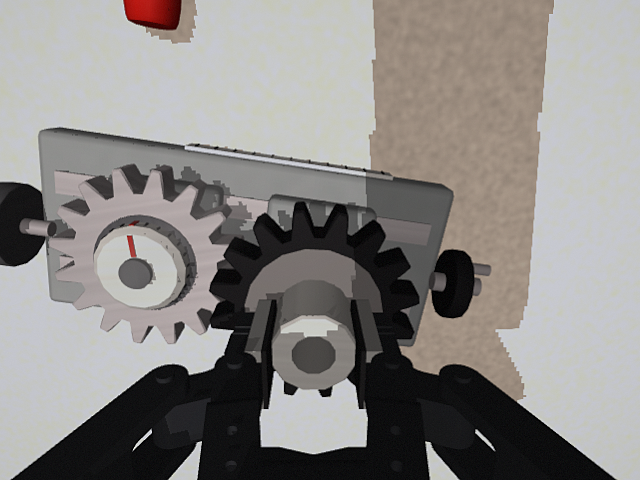

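apply_moves(
  increments=[
    [[2,0,0],[0,0,0],1.0],
    [[4,0,0],[0,0,0],1.0],
    [[6,0,0],[0,0,0],1.0],
    [[7,0,0],[0,0,0],1.0],
    [[8,0,0],[0,0,0],1.0],
  ],
)

```text
time: 6.67
tool_pos: [0.5679, -0.0575, 0.1522]
ee_rot: [0.084, 1.569, -0.083]
wrist_force: [0.2, -1.2, -2.0]
finger_gap: 0.345
```

apply_moves(
  increments=[
    [[0.7,0,0],[0,0,0],1.0],
    [[1.2,0,0],[0,0,0],1.0],
  ],
)

```text
time: 6.83
tool_pos: [0.5679, -0.0575, 0.1511]
ee_rot: [0.084, 1.569, -0.083]
wrist_force: [-0.9, 0.4, -1.8]
finger_gap: 0.344
```

apply_moves(
  increments=[
    [[0.7,0,0],[0,0,0],1.0],
    [[1,0,0],[0,0,0],1.0],
  ],
)

```text
time: 7.0
tool_pos: [0.5679, -0.0575, 0.1501]
ee_rot: [0.084, 1.569, -0.083]
wrist_force: [-0.7, -1.1, -1.9]
finger_gap: 0.343
```

apply_moves(
  increments=[
    [[1,0,0],[0,0,0],1.0],
    [[2,0,0],[0,0,0],1.0],
  ],
)

```text
time: 7.17
tool_pos: [0.568, -0.0575, 0.1482]
ee_rot: [0.084, 1.569, -0.083]
wrist_force: [-0.4, -0.3, -2.5]
finger_gap: 0.346
```

apply_moves(
  increments=[
    [[1,0,0],[0,0,0],1.0],
    [[2,0,0],[0,0,0],1.0],
    [[3,0,0],[0,0,0],1.0],
  ],
)

```text
time: 7.42
tool_pos: [0.5679, -0.0575, 0.145]
ee_rot: [0.084, 1.569, -0.083]
wrist_force: [0.5, -0.0, -2.5]
finger_gap: 0.345
```

apply_moves(
  increments=[
    [[1,0,0],[0,0,0],1.0],
    [[2,0,0],[0,0,0],1.0],
    [[3,0,0],[0,0,0],1.0],
  ],
)

```text
time: 7.67
tool_pos: [0.5679, -0.0575, 0.1421]
ee_rot: [0.084, 1.569, -0.083]
wrist_force: [-0.5, -1.0, -2.1]
finger_gap: 0.343
```

Into the mesh with no resistance. Continuing to the seat.

apply_moves(
  increments=[
    [[1,0,0],[0,0,0],1.0],
    [[2,0,0],[0,0,0],1.0],
    [[3,0,0],[0,0,0],1.0],
    [[4,0,0],[0,0,0],1.0],
  ],
)

```text
time: 8.0
tool_pos: [0.5679, -0.0575, 0.1381]
ee_rot: [0.084, 1.569, -0.083]
wrist_force: [-0.2, -0.4, -2.6]
finger_gap: 0.349
```

apply_moves(
  increments=[
    [[0.5,0,0],[0,0,0],1.0],
    [[1,0,0],[0,0,0],1.0],
    [[1.5,0,0],[0,0,0],1.0],
  ],
)

```text
time: 8.25
tool_pos: [0.5679, -0.0575, 0.1366]
ee_rot: [0.084, 1.569, -0.083]
wrist_force: [-1.2, 0.6, -2.1]
finger_gap: 0.346
```

apply_moves(
  increments=[
    [[0.5,0,0],[0,0,0],1.0],
    [[0.8,0,0],[0,0,0],1.0],
  ],
)

```text
time: 8.42
tool_pos: [0.5678, -0.0575, 0.1359]
ee_rot: [0.084, 1.569, -0.084]
wrist_force: [-1.3, -0.2, -1.9]
finger_gap: 0.342
```

apply_moves(
  increments=[
    [[0.4,0,0],[0,0,0],1.0],
    [[0.7,0,0],[0,0,0],1.0],
  ],
)

```text
time: 8.58
tool_pos: [0.5678, -0.0575, 0.1354]
ee_rot: [0.083, 1.569, -0.084]
wrist_force: [-2.0, 0.0, 4.7]
finger_gap: 0.345
```

```bash
python3 m3.py w11
python3 - <<'E'
from h import *
print(bot.state()['wrist_force'],bot.state()['ft_torque'],bot.state()['joints'])
snap('scene','s11'); a=load('s11')[1][190:290,200:340,::-1]; cv2.imwrite('pics/s11c.png',cv2.convertScaleAbs(cv2.resize(a,None,fx=5.7,fy=5.7,interpolation=2),alpha=1.6))
E
```

```text
8.6333 [ 0.56775972 -0.05746272  0.1354559 ] 0.998074575812302
tilt [-1.79573542e-04 -1.37155890e-04 -9.99999974e-01]
bore at hub top [ 0.56798728 -0.05704327] 0.00777803755962527 350 rel tool mm [50.39989903  0.44905719  0.1900329 ]
gear phase 0.038 2.292900493140644 3.645835447162279
gear phase 0.04 1.5833855631964406 35.307928600464926
gear phase 0.042 1.6330468738031194 42.470000060670685
jaw 83.90834026531009
[-1.39436046  0.03740996  2.5589148 ] [0.02915771 0.3090631  0.03490307] [ 0.19958597  0.87915259 -0.30949383  1.8488009   0.51770198  0.49415441
  0.99807458]
```

View pics/s11c.png

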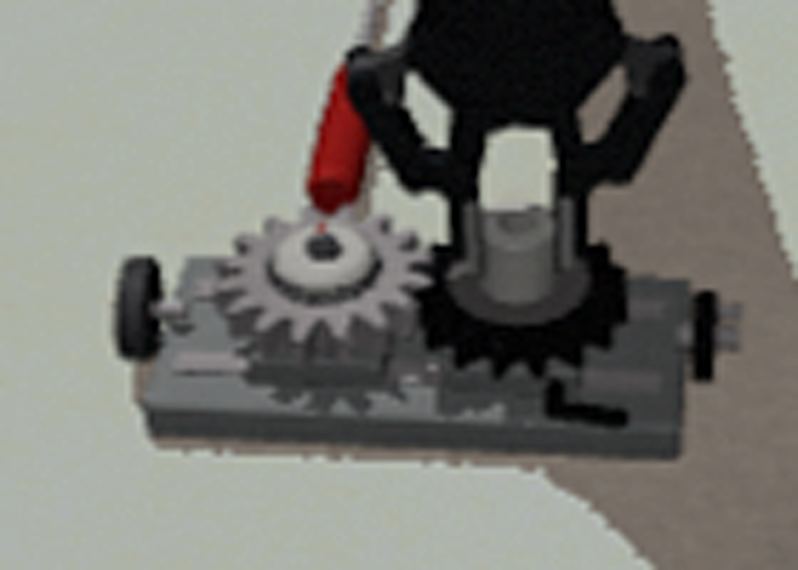

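View pics/w11.png

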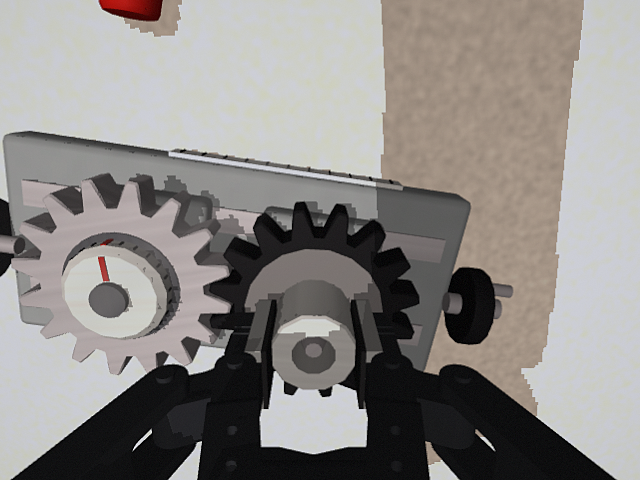

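Run:
```python
from h import *
C,im,d=load('w11')
a=im[310:400,265:365,::-1]; cv2.imwrite('pics/w11c.png',cv2.resize(a,None,fx=6,fy=6,interpolation=2))
```

```text
(no output)
```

View pics/w11c.png

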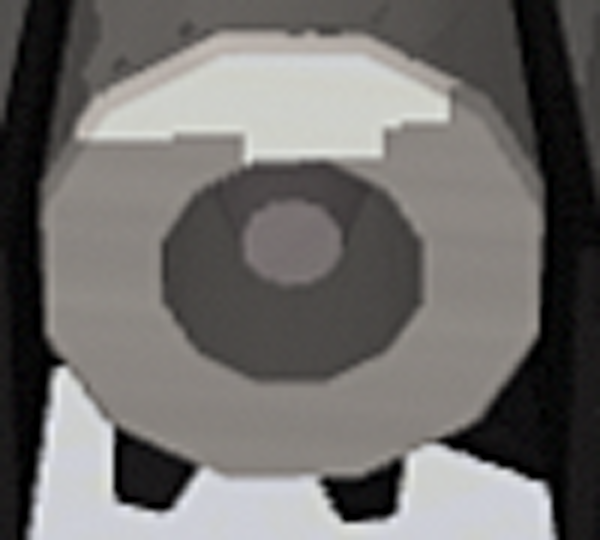

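apply_moves(
  increments=[
    [[-0.3,0,0],[0,0,0],1.0],
    [[-0.3,0,0],[0,0,0],1.0],
  ],
  newtons=110,
)

```text
time: 8.85
tool_pos: [0.5678, -0.0575, 0.1356]
ee_rot: [0.083, 1.569, -0.083]
wrist_force: [-1.9, -0.3, 2.3]
finger_gap: 0.33
```

Run:
```python
from h import *
C,im,d=load('w11')
zt=0.1354-0.0504
for dz in (0.002,0.003,0.004):
    print((ray(C,(313.7,350.2),zt-dz)-ray(C,(313.7,355.3),zt))*1000)
```

```text
[[-0.72995362  0.07819146 -2.        ]]
[[-0.03778139  0.0054298  -3.        ]]
[[ 0.65439085 -0.06733187 -4.        ]]
```

apply_moves(
  increments=[
    [[0,0,0],[3,0,0],1.0],
    [[0,0,0],[7,0,0],1.0],
    [[0.1,0,-0.1],[11,0,0],1.0],
    [[0,0.1,-0.1],[15,0,0],1.0],
  ],
)

```text
time: 9.18
tool_pos: [0.5681, -0.0573, 0.1356]
ee_rot: [0.291, 1.55, -0.29]
wrist_force: [-0.0, 1.1, -0.1]
finger_gap: 0.332
```

```bash
cat > m4.py <<'E'
from h import *
import sys
f=sys.argv[1]
C,im,d=snap('wrist',f); s=bot.state(); M=Rn.from_rotvec(s['ee_rot']).as_matrix()
print(s['time'],s['tool_pos'],s['wrist_force'],s['ft_torque'],'q',s['joints'].round(2),'jaw',np.degrees(np.arctan2(M[1,1],M[0,1])))
hs=cv2.cvtColor(im,cv2.COLOR_RGB2HSV)
c=np.array([.5473,-.1337])
u=proj(C,[[*c,.0656]])[0]; 
red=((hs[...,0]<8)|(hs[...,0]>172))&(hs[...,1]>110)&(hs[...,2]>50)
q=np.argwhere(red)[:,::-1]; q=q[np.linalg.norm(q-u,axis=1)<60]
if len(q)>5:
    e=ray(C,q.mean(0),0.0656)[0,:2]-c; print('mark',len(q),u,q.mean(0),e,np.degrees(np.arctan2(e[1],e[0])))
else: print('no mark',u)
E
python3 m4.py w12
```

```text
9.2333 [ 0.56812233 -0.05711781  0.13565047] [-1.24516056  0.81404508  0.5068059 ] [0.03958258 0.25204359 0.00095821] q [ 0.16  0.87 -0.24  1.85  0.42  0.47  0.82] jaw 68.6125129995165
mark 96 [120.46743126 342.41562896] [ 97.91666667 318.54166667] [-0.0129768  -0.00276466] -167.9731575885668
```

View pics/w12.png

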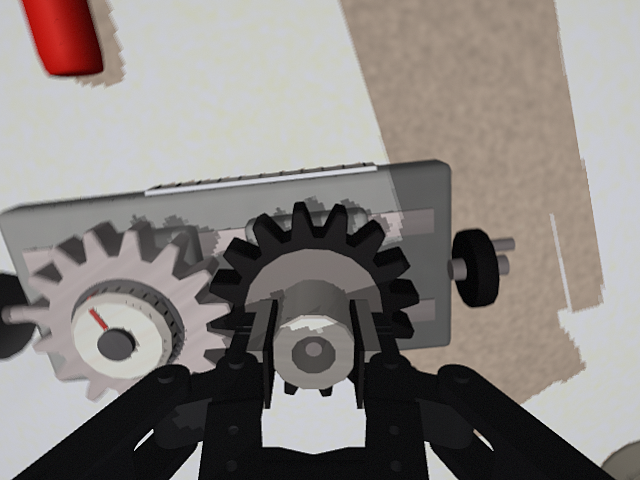

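apply_moves(
  increments=[
    [[0,0,0],[5,0,0],1.0],
    [[0,0,0],[11,0,0],1.0],
    [[0,0.1,-0.1],[17,0,0],1.0],
    [[0,0.1,-0.1],[23,0,0],1.0],
    [[0,0.2,-0.2],[29,0,0],1.0],
  ],
)

```text
time: 9.65
tool_pos: [0.5685, -0.0566, 0.1356]
ee_rot: [0.685, 1.459, -0.683]
wrist_force: [1.0, 0.6, 1.1]
finger_gap: 0.334
```

apply_moves(
  increments=[
    [[0,0,0],[6,0,0],1.0],
    [[0,0,0],[12,0,0],1.0],
    [[0,0.1,-0.1],[18,0,0],1.0],
    [[0,0.1,-0.1],[24,0,0],1.0],
    [[0,0.2,-0.2],[30,0,0],1.0],
  ],
)

```text
time: 10.07
tool_pos: [0.5687, -0.0567, 0.1356]
ee_rot: [1.083, 1.283, -1.081]
wrist_force: [0.3, 0.1, -0.3]
finger_gap: 0.339
```

```bash
python3 m4.py w13
```

```text
10.1167 [ 0.56870836 -0.05644754  0.1356364 ] [1.05379496 0.97626721 1.30525373] [ 0.13115508 -0.09867123 -0.02433524] q [ 0.02  0.87 -0.01  1.86  0.01  0.42  0.17] jaw 9.512155751428732
no mark [241.68862943 460.32803146]
```

View pics/w13.png

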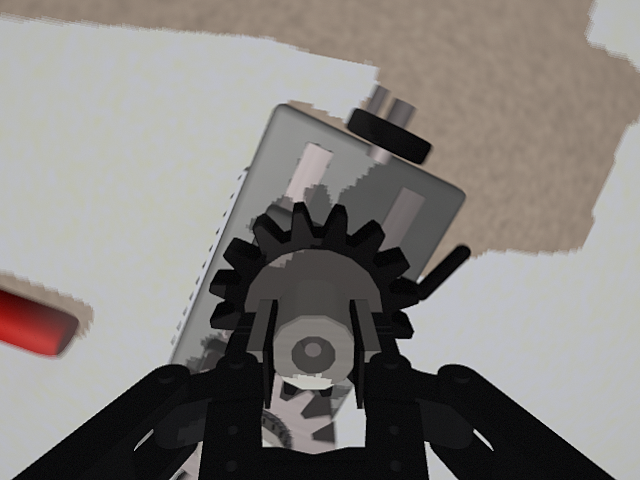

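apply_moves(
  increments=[
    [[0,0,0],[6,0,0],1.0],
    [[0,0,0],[12,0,0],1.0],
    [[0,0.1,-0.1],[18,0,0],1.0],
    [[0,0.1,-0.1],[24,0,0],1.0],
    [[0,0.2,-0.2],[30,0,0],1.0],
  ],
)

```text
time: 10.53
tool_pos: [0.5695, -0.0565, 0.1357]
ee_rot: [1.465, 1.02, -1.46]
wrist_force: [3.0, 2.5, -0.4]
finger_gap: 0.335
```

apply_moves(
  increments=[
    [[0,0,0],[6,0,0],1.0],
    [[0,0,0],[12,0,0],1.0],
    [[0,0.1,-0.1],[18,0,0],1.0],
    [[0,0.1,-0.1],[24,0,0],1.0],
    [[0,0.2,-0.2],[30,0,0],1.0],
  ],
)

```text
time: 10.95
tool_pos: [0.5705, -0.0563, 0.1357]
ee_rot: [1.821, 0.658, -1.812]
wrist_force: [3.0, -0.8, -2.5]
finger_gap: 0.33
```

apply_moves(
  increments=[
    [[0,0,0],[6,0,0],1.0],
    [[0,0,0],[12,0,0],1.0],
    [[0,0.1,-0.1],[18,0,0],1.0],
    [[0,0.1,-0.1],[24,0,0],1.0],
    [[0,0.2,-0.2],[30,0,0],1.0],
  ],
)

```text
time: 11.37
tool_pos: [0.5707, -0.0573, 0.1358]
ee_rot: [2.135, 0.181, -2.125]
wrist_force: [3.0, -2.3, -1.2]
finger_gap: 0.333
```

```bash
python3 m4.py w14
python3 - <<'E'
from h import *
snap('scene','s14'); a=load('s14')[1][190:290,200:340,::-1]; cv2.imwrite('pics/s14c.png',cv2.convertScaleAbs(cv2.resize(a,None,fx=5.7,fy=5.7,interpolation=2),alpha=1.6))
E
```

```text
11.4167 [ 0.57053546 -0.05704218  0.13571039] [ 3.67383283 -0.46413278  1.21412553] [-0.1007742  -0.60215975  0.08311604] q [-0.18  0.91  0.35  1.86 -0.63  0.48 -0.79] jaw -80.40191378324754
mark 101 [480.52954195 392.30986436] [501.10891089 374.38613861] [ 0.01032554 -0.00577306] -29.209757986067626
```

View pics/w14.png

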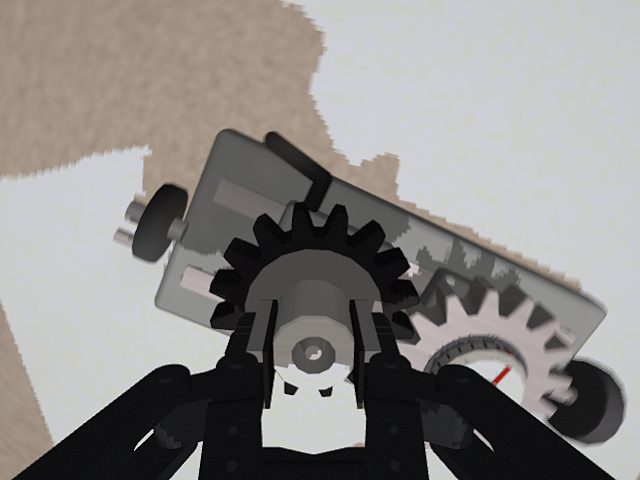

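View pics/s14c.png

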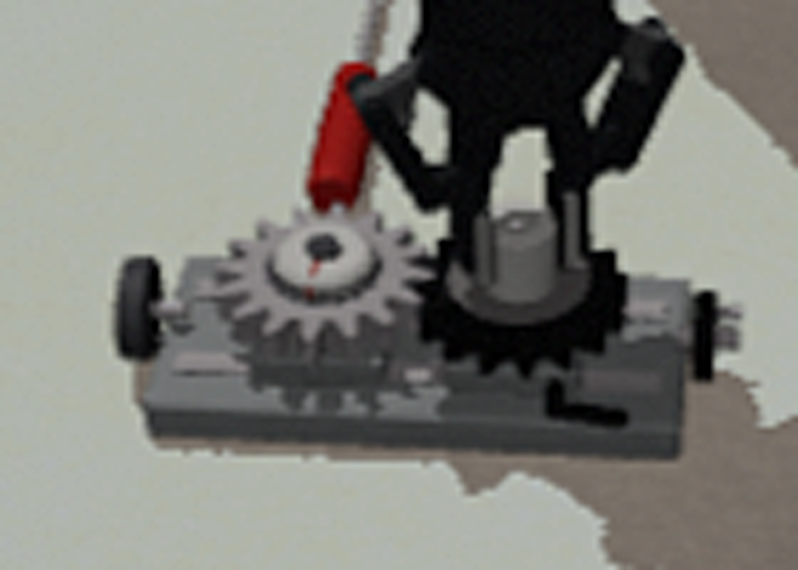

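apply_moves(
  increments=[
    [[0.2,0,0],[5,0,0],1.0],
    [[0.4,0,0],[10,0,0],1.0],
    [[0.5,0,0],[14,0,0],1.0],
    [[0.5,0,0],[14,0,0],1.0],
    [[0.5,0,0],[14,0,0],1.0],
  ],
)

```text
time: 11.88
tool_pos: [0.5704, -0.0571, 0.1357]
ee_rot: [-2.193, 0.074, 2.183]
wrist_force: [5.1, -1.7, 2.6]
finger_gap: 0.334
```

```bash
python3 m4.py w15
python3 - <<'E'
from h import *
C,im,d=snap('scene','s15'); a=im[190:290,200:340,::-1]; cv2.imwrite('pics/s15c.png',cv2.convertScaleAbs(cv2.resize(a,None,fx=5.7,fy=5.7,interpolation=2),alpha=1.6))
hs=cv2.cvtColor(im,cv2.COLOR_RGB2HSV)
red=((hs[...,0]<10)|(hs[...,0]>170))&(hs[...,1]>110); red[:225]=0
q=np.argwhere(red)[:,::-1]; q=q[(q[:,0]>245)&(q[:,0]<270)&(q[:,1]<245)]; print(len(q)); p=ray(C,q.mean(0),.0656)[0]; print(p)
c=ray(C,(200+324/5.7,190+248/5.7),.0656)[0]; print(c,np.degrees(np.arctan2(*(p-c)[[1,0]])))
E
```

```text
11.9333 [ 0.57037352 -0.05712414  0.13569683] [ 5.70914524 -1.09070738  2.47045194] [-0.39535915 -1.21692279  0.10907151] q [-0.21  0.92  0.41  1.87 -0.71  0.5  -0.94] jaw -93.81481885083525
mark 154 [502.22632699 356.30238446] [510.76623377 323.72077922] [ 0.01528162 -0.00209758] -7.815674508641952
11
[ 0.52476447 -0.12786048  0.0656    ]
[ 0.55056992 -0.13304067  0.0656    ] 168.64930373883809
```

View pics/w15.png

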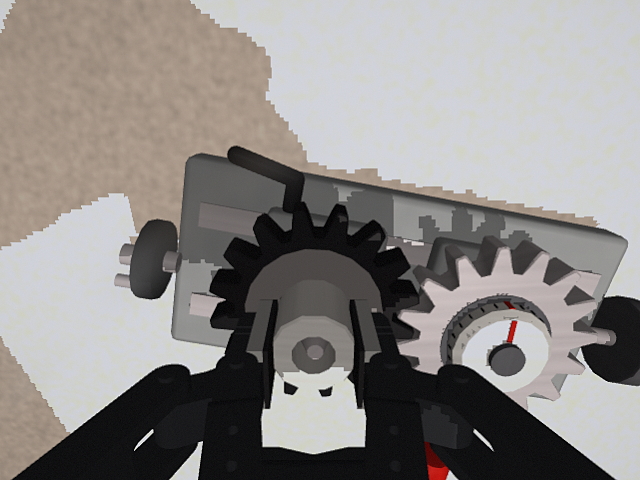

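apply_moves(
  increments=[
    [[0,0,0],[-1.3,0,0],1.0],
    [[-2,0,0],[-1.3,0,0],1.0],
    [[-5,0,0],[-1.3,0,0],1.0],
  ],
  newtons=80,
)

```text
time: 12.23
tool_pos: [0.569, -0.0564, 0.1394]
ee_rot: [-2.199, 0.05, 2.198]
wrist_force: [5.7, -1.7, -6.5]
finger_gap: 0.334
```

apply_moves(
  increments=[
    [[-3,0,0],[0,0,0],1.0],
    [[-7,0,0],[0,0,0],1.0],
    [[-11,0,0],[0,0,0],1.0],
    [[-15,0,0],[0,0,0],1.0],
  ],
)

```text
time: 12.57
tool_pos: [0.5684, -0.0565, 0.1544]
ee_rot: [-2.198, 0.05, 2.199]
wrist_force: [4.5, -2.9, -4.8]
finger_gap: 0.331
```

apply_moves(
  increments=[
    [[-6,0,0],[0,0,0],1.0],
    [[-12,0,0],[0,0,0],1.0],
    [[-20,0,0],[0,0,0],1.0],
    [[-30,0,0],[0,0,0],1.0],
    [[-45,0,0],[0,0,0],1.0],
  ],
)

```text
time: 12.98
tool_pos: [0.566, -0.0556, 0.1995]
ee_rot: [-2.189, 0.05, 2.203]
wrist_force: [-0.3, -0.6, -2.5]
finger_gap: 0.33
```

apply_moves(
  increments=[
    [[-20,0,0],[0,0,0],1.0],
    [[-25,0,0],[0,0,0],1.0],
  ],
)

```text
time: 13.15
tool_pos: [0.5681, -0.0565, 0.2274]
ee_rot: [-2.198, 0.052, 2.196]
wrist_force: [0.0, 0.2, -2.3]
finger_gap: 0.334
```

```bash
python3 m3.py w16
python3 - <<'E'
from h import *
s=bot.state(); M=Rn.from_rotvec(s['ee_rot']).as_matrix(); print(s['wrist_force'],s['joints']); print(M.round(3))
C,im,d=load('top0')
hs=cv2.cvtColor(im,cv2.COLOR_RGB2HSV)
m=((hs[...,0]>105)&(hs[...,0]<130)&(hs[...,1]>120)).astype(np.uint8); m[:230]=0
P=np.argwhere(m)[:,::-1].astype(np.float32); print(cv2.minAreaRect(P)); b=cv2.boxPoints(cv2.minAreaRect(P)); B=ray(C,b,0.030); print(B,B.mean(0),np.linalg.norm(np.diff(B,axis=0),axis=1))
E
```

```text
13.2 [ 0.56843447 -0.05651059  0.22721962] -1.0143514394366615
tilt [ 1.84699738e-03  4.42368837e-04 -9.99998196e-01]
bore at hub top [ 0.5692996  -0.05636145] 0.008438599551683992 112 rel tool mm [50.40148206 -0.16384168 -0.76503856]
gear phase 0.038 5.168374417387081 64.73906329410883
gear phase 0.04 5.144112146569531 72.249053333272
gear phase 0.042 4.959074996268486 70.72413871903908
jaw -92.75783586385725
[-0.30986983  0.6288373  -1.41337895] [-0.28254296  0.78977992  0.53699553  1.82782129 -0.60688937  0.69201397
 -1.01435144]
[[ 0.002 -0.048 -0.999]
 [ 0.    -0.999  0.048]
 [-1.    -0.001 -0.002]]
((368.1929016113281, 286.9427490234375), (107.3359375, 525.3167114257812), 89.11176300048828)
[[ 0.59775556  0.4521012   0.03      ]
 [ 0.62492218 -0.66110819  0.03      ]
 [ 0.39881569 -0.65640834  0.03      ]
 [ 0.37422092  0.43978314  0.03      ]] [ 0.49892859 -0.10640805  0.03      ] [1.11354082 0.22615533 1.09646736]
```

View pics/w16.png

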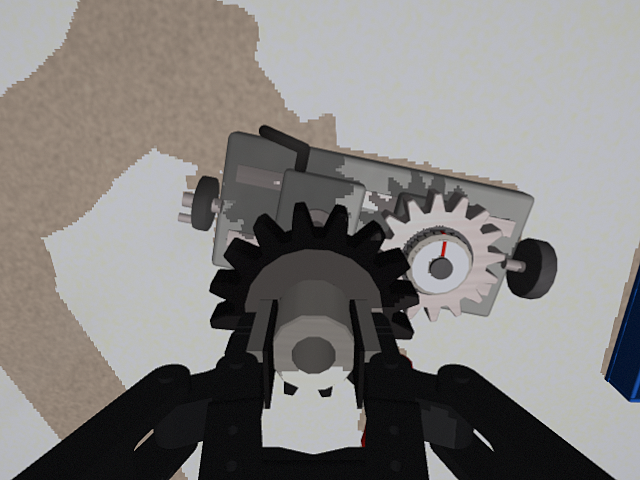

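Run:
```python
from h import *
C,im,d=load('top0')
b=im[...,2].astype(int)-im[...,0]
m=(b>25).astype(np.uint8); m[:, :455]=0; m[:,550:]=0; m[:255]=0; m[345:]=0
P=np.argwhere(m)[:,::-1].astype(np.float32); r=cv2.minAreaRect(P); bx=cv2.boxPoints(r); print(r)
for z in (0.03,0.0): 
    B=ray(C,bx,z); print(z,B.round(4).tolist(),B.mean(0),np.linalg.norm(np.diff(B,axis=0),axis=1))
cv2.imwrite('pics/tr.png',cv2.convertScaleAbs(cv2.resize(im[250:350,450:560,::-1],None,fx=5.5,fy=5.5,interpolation=2),alpha=1.5))
```

```text
((503.0508728027344, 299.7710266113281), (75.37492370605469, 71.96460723876953), 3.990912914276123)
0.03 [[0.4049, -0.3, 0.03], [0.554, -0.3123, 0.03], [0.5443, -0.4714, 0.03], [0.3947, -0.4575, 0.03]] [ 0.47447078 -0.38530178  0.03      ] [0.14970119 0.15942075 0.15017377]
0.0 [[0.4021, -0.3083, 0.0], [0.5554, -0.3209, 0.0], [0.5454, -0.4845, 0.0], [0.3917, -0.4701, 0.0]] [ 0.47364576 -0.39597062  0.        ] [0.15387391 0.16386438 0.15435966]
```

View pics/tr.png

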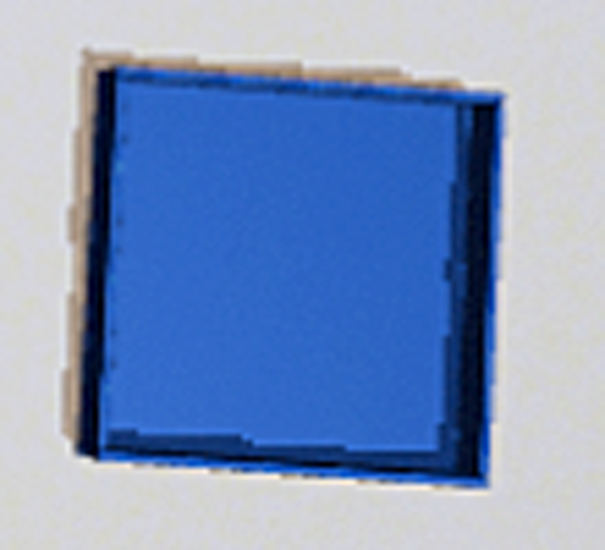

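apply_moves(
  increments=[
    [[0,35,8],[0,0,0],1.0],
    [[0,72,17],[0,0,0],1.0],
    [[0,110,26],[0,0,0],1.0],
    [[0,148,35],[0,0,0],1.0],
    [[0,185,43],[0,0,0],1.0],
  ],
)

```text
time: 13.62
tool_pos: [0.5146, -0.2401, 0.2241]
ee_rot: [-2.193, 0.051, 2.199]
wrist_force: [0.7, 0.0, -1.8]
finger_gap: 0.331
```

apply_moves(
  increments=[
    [[0,38,9],[0,0,0],1.0],
    [[0,76,18],[0,0,0],1.0],
    [[0,112,27],[0,0,0],1.0],
    [[0,140,33],[0,0,0],1.0],
    [[0,152,36],[0,0,0],1.0],
  ],
)

```text
time: 14.03
tool_pos: [0.4694, -0.3941, 0.2245]
ee_rot: [-2.192, 0.063, 2.198]
wrist_force: [-0.1, -0.8, -2.2]
finger_gap: 0.334
```

apply_moves(
  increments=[
    [[10,0,0],[0,0,0],1.0],
    [[30,0,0],[0,0,0],1.0],
    [[45,0,0],[0,0,0],1.0],
  ],
)

```text
time: 14.28
tool_pos: [0.4734, -0.3864, 0.1777]
ee_rot: [-2.194, 0.047, 2.197]
wrist_force: [0.8, 0.6, -2.6]
finger_gap: 0.336
```

Run:
```python
from h import *
C,im,d=load('top0'); print(ray(C,(504.9,300.3),.03))
C,im,d=snap('wrist','w17'); s=bot.state(); print(s['time'],s['tool_pos'],s['joints'],s['wrist_force'],Rn.from_rotvec(s['ee_rot']).as_matrix().round(3)); snap('top','t17')
```

```text
[[ 0.47305422 -0.38890561  0.03      ]]
14.3333 [ 0.47246715 -0.38475673  0.17482221] [ 0.3828641   0.88702642  0.41801406  1.72924062 -0.54947752  0.65426369
 -0.50519243] [ 0.45608274  0.21194216 -5.18428516] [[-0.005 -0.046 -0.999]
 [ 0.008 -0.999  0.046]
 [-1.    -0.008  0.005]]
```

View pics/w17.png

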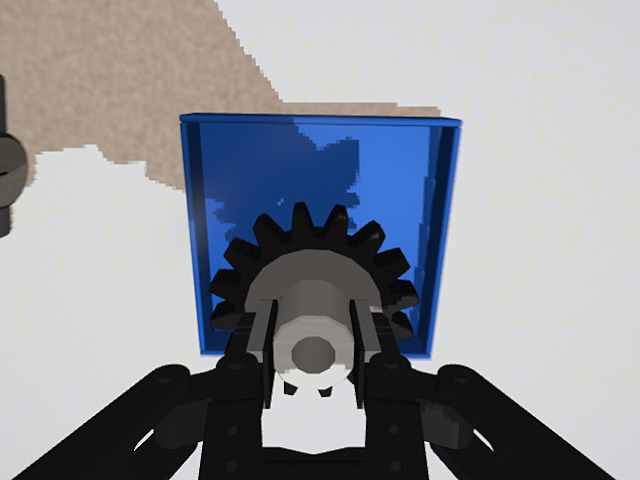

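View pics/t17.png

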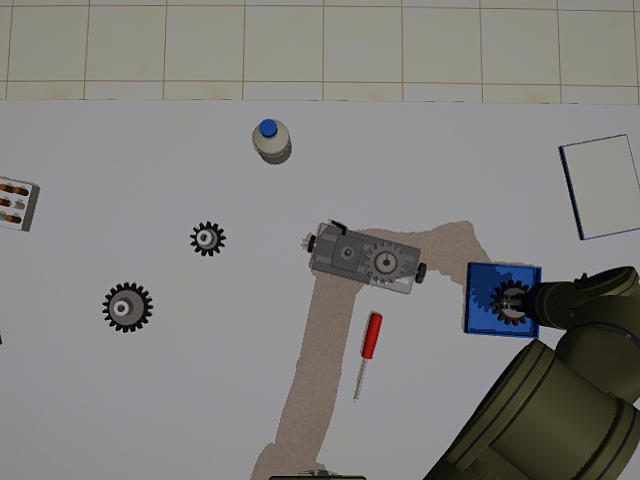

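Run:
```python
from h import *
C,im,d=load('w17')
B=ray(C,[(181,117),(461,121),(432,355),(201,354)],.03); print(B.round(4),B.mean(0),np.linalg.norm(np.diff(B,axis=0),axis=1))
C,im,d=load('top0'); print(im[262,386],load('t17')[1][262,386])
```

```text
[[ 0.5498 -0.3198  0.03  ]
 [ 0.5411 -0.466   0.03  ]
 [ 0.397  -0.4581  0.03  ]
 [ 0.4043 -0.3101  0.03  ]] [ 0.47304865 -0.38848002  0.03      ] [0.14643867 0.14427387 0.14816553]
[63 62 63] [37 37 38]
```

apply_moves(
  increments=[
    [[20,3,0],[0,0,0],1.0],
    [[40,3,0],[0,0,0],1.0],
    [[58,3,0],[0,0,0],1.0],
    [[66,3,0],[0,0,0],1.0],
    [[70,3,0],[0,0,0],1.0],
  ],
)

```text
time: 14.8
tool_pos: [0.4731, -0.3905, 0.1088]
ee_rot: [-2.195, 0.049, 2.198]
wrist_force: [-0.1, -0.2, -1.8]
finger_gap: 0.33
```

apply_moves(
  increments=[
    [[1,0,0],[0,0,0],1.0],
    [[2,0,0],[0,0,0],1.0],
  ],
)

```text
time: 14.97
tool_pos: [0.4735, -0.3923, 0.1087]
ee_rot: [-2.198, 0.054, 2.196]
wrist_force: [0.1, -0.1, -2.6]
finger_gap: 0.332
```

apply_moves(
  increments=[
    [[2,0,0],[0,0,0],1.0],
    [[4,0,0],[0,0,0],1.0],
    [[6,0,0],[0,0,0],1.0],
    [[7.5,0,0],[0,0,0],1.0],
    [[7.5,0,0],[0,0,0],1.0],
  ],
)

```text
time: 15.38
tool_pos: [0.4731, -0.3924, 0.1007]
ee_rot: [-2.197, 0.054, 2.196]
wrist_force: [0.7, 1.0, -0.8]
finger_gap: 0.33
```

apply_moves(
  increments=[
    [[0.8,0,0],[0,0,0],1.0],
    [[1,0,0],[0,0,0],1.0],
  ],
)

```text
time: 15.55
tool_pos: [0.4731, -0.3924, 0.1006]
ee_rot: [-2.198, 0.053, 2.196]
wrist_force: [-0.7, 2.1, 8.9]
finger_gap: 0.334
```

Touchdown (8.9 N up). Releasing, then rising.

apply_moves(
  increments=[
    [[0,0,0],[0,0,0],0.55],
    [[0,0,0],[0,0,0],0.4],
    [[0,0,0],[0,0,0],0.3],
    [[-1,0,0],[0,0,0],0.2],
  ],
)

```text
time: 15.88
tool_pos: [0.4729, -0.3923, 0.1003]
ee_rot: [-2.196, 0.053, 2.197]
wrist_force: [0.7, -1.0, -0.5]
finger_gap: 0.791
```

apply_moves(
  increments=[
    [[-15,0,0],[0,0,0],0.2],
    [[-40,0,0],[0,0,0],0.2],
    [[-75,0,0],[0,0,0],0.2],
    [[-110,0,0],[0,0,0],0.2],
    [[-130,0,-15],[0,0,0],0.2],
  ],
)

```text
time: 16.3
tool_pos: [0.4853, -0.395, 0.2342]
ee_rot: [-2.195, 0.061, 2.196]
wrist_force: [-0.3, -0.8, -0.4]
finger_gap: 0.799
```

apply_moves(
  increments=[
    [[0,0,30],[0,0,0],0.2],
    [[0,0,45],[0,0,0],0.2],
    [[0,0,45],[0,0,0],0.2],
    [[0,0,45],[0,0,0],0.2],
  ],
)

```text
time: 16.63
tool_pos: [0.4422, -0.391, 0.2307]
ee_rot: [-2.196, 0.055, 2.196]
wrist_force: [0.4, -0.4, -0.0]
finger_gap: 0.8
```

Run:
```python
from h import *
C,im,d=snap('wrist','w18'); s=bot.state(); print(s['time'],s['tool_pos'],s['wrist_force']); snap('top','t18'); snap('scene','s18')
```

```text
16.6833 [ 0.44337053 -0.39078892  0.2305101 ] [ 0.03501938  0.17058884 -1.0575557 ]
```

View pics/w18.png

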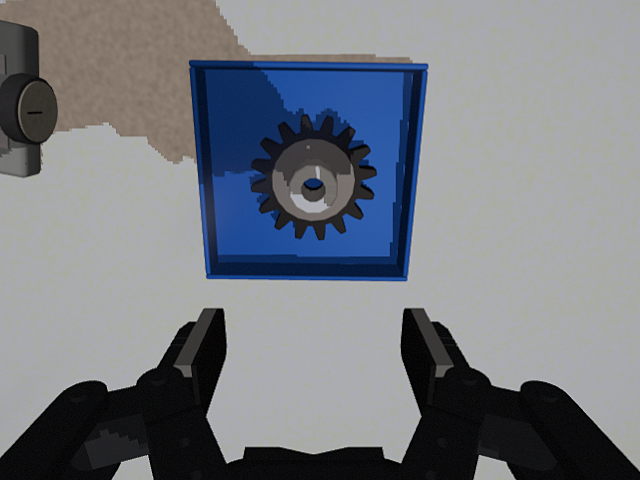

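View pics/t18.png

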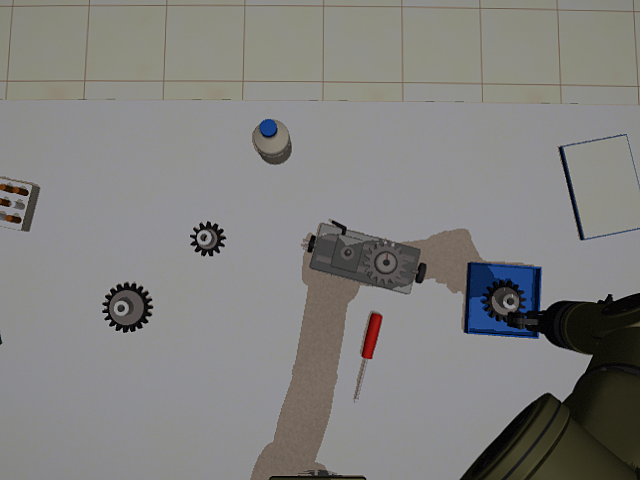

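View pics/s18.png

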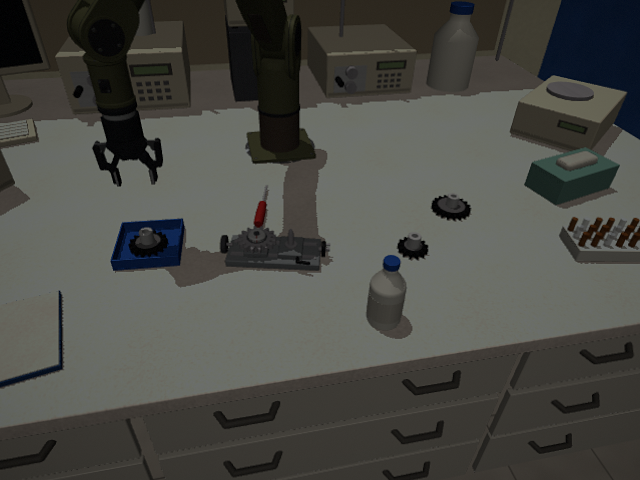

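Run:
```python
from h import *
C,im,d=load('w18')
P=ray(C,[(313,176)],.02); B=ray(C,[(191,62),(427,66),(407,279),(208,277)],.03).mean(0); print(P,B)
print(bot.sign_off())
```

```text
[[ 0.47317813 -0.39202806  0.02      ]] [ 0.47224869 -0.388784    0.03      ]
the job is handed in; nothing more can be done
None
```

The job is done and handed in at about 17 s of the 61 s allowed. The hand-in reports no verdict, so the figures below are from my own camera and force readings.

- **Picking:** I took the 16-tooth gear, confirmed by its tooth count and about 89 mm over the tips in the top view. I gripped it on the hub flats.
- **Meshing:** I turned it about 1° to match the measured gap in the master's teeth. It then went down to the seat with no resistance, and the first contact read about 5 N, at the height expected for fully home. The post tip was centred in the bore.
- **Rolling:** I rolled it about 178° by the hub. The red line went from about 182° to about -8° in world axes, roughly 7° from the tester's +x side. Wrist force stayed at about 6 N or less during the roll. The scene-camera reading of the line disagreed, because it caught the screwdriver's red handle, so I ignored it.
- **Placing:** I lowered the gear into the tray until it touched the floor at about 9 N, opened the fingers and drew clear. The last pictures show it flat, hub up, about 3 mm from the tray centre.
- **Other objects:** The other two gears, the bottle and the screwdriver look unmoved in the top view. I judged this by eye and did not measure their shift. I also had no direct reading of finger-to-tester or tooth force beyond the wrist sensor.

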